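Load the drilling fixture with cast brackets

TASK

First take the chip brush off the drilling fixture and lay it flat in the grey tray. Then load every cast bracket lying on the bench into a nest of its own, foot down: pushed gently, without ramming, fully home against the end stop (with the end that the web is nearer to) and both dowels. Finish with all three straps swung all the way across their nests, over an empty nest too. Leave the other things on the bench alone.

Things in the scene. Friction and masses are not known exactly. Their poses are not given: they have to be found in the camera images.
- fixture: Dark steel drilling fixture fixed to the bench: plate 142 x 355 x 20 mm thick with three equal nests 116 mm apart in a row along its y (nest 1 at the right seen from the robot), each with two dowels, an end stop and a swing strap. Origin on the bench under nest 2, 14 mm short (in x) of that nest's point; nests' axes are the fixture's. The plate's edge toward the robot is at x = -80 mm
- locators: All the ground steel dowels and end stops of the fixture, fixed; same origin and axes as the fixture. More than 40 N from a bracket pushed against them would mark them
- nest1 (a point): Nest 1: point on the plate's top, right under the centre of the web of a bracket that is home. x to the end stop, y to the dowels, z up. From it, in mm: dowels (10 diameter, 12 tall) at (-38, 30) and (10, 30); end stop block 24 wide, 12 tall, face at x = 24; strap pivot at (-38, -49)
- strap1 (a joint): Steel swing strap of nest 1, rad: 0 = clear, pointing along the nest's -x; 1.57 = all the way across, pointing along +y over the low end of a seated foot, at its stop. Vertical pivot, stays where left (0.04 N m friction). Bar 16 mm wide, 10 to 16 mm above the plate, so 2 mm over a seated foot; part closed it is in the way of loading
- strap1_pin (a point): Centre (half-way up) of the upright black pin, 10 mm diameter, 28 mm tall, that moves strap 1; 56 mm from the pivot axis, 32 mm above the plate. At joint value q it is at pivot + 56 mm x (-cos q, sin q) in nest axes
- nest2 (a point): Nest 2: point on the plate's top, right under the centre of the web of a bracket that is home. x to the end stop, y to the dowels, z up. From it, in mm: dowels (10 diameter, 12 tall) at (-38, 30) and (10, 30); end stop block 24 wide, 12 tall, face at x = 24; strap pivot at (-38, -49)
- strap2 (a joint): Steel swing strap of nest 2, rad: 0 = clear, pointing along the nest's -x; 1.57 = all the way across, pointing along +y over the low end of a seated foot, at its stop. Vertical pivot, stays where left (0.04 N m friction). Bar 16 mm wide, 10 to 16 mm above the plate, so 2 mm over a seated foot; part closed it is in the way of loading
- strap2_pin (a point): Centre (half-way up) of the upright black pin, 10 mm diameter, 28 mm tall, that moves strap 2; 56 mm from the pivot axis, 32 mm above the plate. At joint value q it is at pivot + 56 mm x (-cos q, sin q) in nest axes
- nest3 (a point): Nest 3: point on the plate's top, right under the centre of the web of a bracket that is home. x to the end stop, y to the dowels, z up. From it, in mm: dowels (10 diameter, 12 tall) at (-38, 30) and (10, 30); end stop block 24 wide, 12 tall, face at x = 24; strap pivot at (-38, -49)
- strap3 (a joint): Steel swing strap of nest 3, rad: 0 = clear, pointing along the nest's -x; 1.57 = all the way across, pointing along +y over the low end of a seated foot, at its stop. Vertical pivot, stays where left (0.04 N m friction). Bar 16 mm wide, 10 to 16 mm above the plate, so 2 mm over a seated foot; part closed it is in the way of loading
- strap3_pin (a point): Centre (half-way up) of the upright black pin, 10 mm diameter, 28 mm tall, that moves strap 3; 56 mm from the pivot axis, 32 mm above the plate. At joint value q it is at pivot + 56 mm x (-cos q, sin q) in nest axes
- bracket1_web (a point): Cast bracket 1 (may be absent; all alike, 220 g): foot 76 x 50 x 8 mm, upright web 40 long (x), 10 thick (y), 36 tall on its middle line. Point: web centre, 26 mm above the underside. x along the web to the nearer end of the foot, 24 mm off (other end 52). Home: that end touches the end stop, the +y side (25 off) both dowels. Slides on the plate at 2 to 5 N; press on these with under 40 N
- bracket2_web (a point): Cast bracket 2 (may be absent; all alike, 220 g): foot 76 x 50 x 8 mm, upright web 40 long (x), 10 thick (y), 36 tall on its middle line. Point: web centre, 26 mm above the underside. x along the web to the nearer end of the foot, 24 mm off (other end 52). Home: that end touches the end stop, the +y side (25 off) both dowels. Slides on the plate at 2 to 5 N; press on these with under 40 N
- bracket3_web (a point): Cast bracket 3 (may be absent; all alike, 220 g): foot 76 x 50 x 8 mm, upright web 40 long (x), 10 thick (y), 36 tall on its middle line. Point: web centre, 26 mm above the underside. x along the web to the nearer end of the foot, 24 mm off (other end 52). Home: that end touches the end stop, the +y side (25 off) both dowels. Slides on the plate at 2 to 5 N; press on these with under 40 N
- brush_mid (a point): Chip brush lying on the fixture: wooden handle 22 mm wide, 18 mm tall; the point is in the middle of the handle's grip, 9 mm above its underside and near the balance point; x points to the bristles. The brush reaches 55 mm behind and 82 mm ahead of it, its head 36 mm wide. 70 g
- tray_in (a point): Grey open tray fixed to the bench, 190 (x) x 120 (y) x 28 mm high, walls 4 mm; the point is the centre of its inner floor, about 4 mm above the bench
- bearing: Steel bearing ring, 54 mm across, 18 mm tall; a bystander, leave it alone. Origin at its underside
- wrench: Wrench lying on the bench; a bystander, leave it alone. Origin at its underside
- paint_tin: Steel paint tin, 68 mm across, 90 mm tall; a bystander, leave it alone. Origin at its underside
- jar: Glass jar, 60 mm across, 70 mm tall; a bystander, leave it alone. Origin at its underside
- oil_bottle: Grey oil bottle, 68 mm across, 190 mm tall; a bystander, leave it alone. Origin at its underside
- hammer: Hammer lying on the bench; a bystander, leave it alone. Origin at its underside
- socket: Steel socket, 28 mm across, 32 mm tall; a bystander, leave it alone. Origin at its underside
Mind the look-alikes: they are no part of the job. Leave any turquoise look-alike of the part that bears bracket3_web alone.

How it is judged:
By the outcome, as a careful person would: the job done as asked, in the order asked, and still so for the second after the job is handed in, with the robot touching nothing.
Of bracket1, bracket2, bracket3 only 2 to 3 are there at a start; the rules pass over those that are not, and their reading is None.
At some moment in a run one of bracket1, bracket2, bracket3 may be knocked a few centimetres aside while the robot is not near it.
It also fails if it takes over 210 s, if anything falls off the work surface, if the arm or the gripper's body presses on something with over 40 N, if the wrist force passes 120 N, or if a joint passes its speed limit or range.

ROBOT

A 6-joint arm with a two-finger parallel gripper is mounted at the origin on the work surface. World frame = base frame: x ahead of the robot, y to its left, z up, the work surface at z = 0. Lengths are in m, angles in rad, forces in N, time in s.
With the tool pointing down it reaches from about 0.375 to 0.9 m from the base axis. Payload 3.1 kg.
Tool frame: the origin (TCP) lies between the finger pads; the fingertips stand 17 mm ahead of it and the grasp point (between the pads) lies 2 mm behind it; y points along the fingers, x is the direction in which the jaws open and shut, and the axes are right-handed (so a half turn about y gives the same grasp; the last joint's range is limited). The gripper opens to 87 mm and grips with 3 to 60 N. Pads are 19 mm wide; open, the fingers measure 117 mm over their backs; the gripper's body (75 mm by 190 mm) begins 51 mm behind the grasp point.
Start: joints at [-1.397, 0.527, 1.433, -0, 1.181, -0.178], TCP at [0.216, -0.586, 0.24] pointing down, gripper open.
Joint ranges: [-3.08, 3.08], [-0.75, 2.2], [0.22, 2.44], [-1.43, 4.57], [0, 2.65], [-2.85, 2.85]. Speed limits (rad/s): [2.79, 2.79, 3.14, 3.14, 3.14, 3.14].

INTERFACE

Orientations are given as a 3x3 rotation matrix whose columns are the frame's x, y, z axes.
In Python, from station import bot gives the robot as it stands.
- The arm moves only by the shell command python3 -m crank 'ROWS'. ROWS is JSON, a list of rows, each a list of 5 numbers: the opening, from -1 (shut) to 1 (fully open), then the shift along the tool's x, y, z in mm, then the turn about the tool's y in degrees. In form: [[claw, dx, dy, dz, spin], ...]. A call has 1 to 12 rows; each row is the pose to reach, as a shift and turn from the pose commanded when the call began, along the tool's axes at that moment; what a row does not reach only later rows make up. A row lasts 1/12 s, in which the tool goes at most 41.7 mm and 7.16 degrees, less where a joint would pass 70% of its speed; a pose out of reach is approached as far as the arm can. A call with a gripper value outside its range is refused whole. The fingers move at their own pace and stop on an object; the grip force is fixed at half the most. Time passes only in rows, so rows that repeat a pose let the fingers close. It gives the time, the measured TCP pose, the force and the opening at its end, in the units of the state.
- bot.sense(): the state, without advancing time (a new reading comes with each control period).
- bot.get_image(name): name is "side" or "top" or "wrist"; returns the picture (384x512x3 uint8, red, green, blue); there is no depth.
- bot.camera_info(name): a dict with "mtx" (3x3 intrinsics, pixels), "camera_from_world" (4x4, takes a point from world to camera coordinates). Camera axes: x right, y down, z forward; pixel columns grow to the right and rows downward; lengths in m; the calibration is good to about 2 mm. A picture is of the moment at which its call begins: read the wrist's pose just before it. camera_info takes no time and is no camera call; for the wrist camera it gives the pose at the moment of the call.
- bot.finish_job(): hands the job in, once; it reports no verdict.
The state is a dict: "t": time; "joint_positions": joint angles; "joint_vel": joint speeds; "effort": joint torques, N m; "position": TCP position; "eef_rot": TCP orientation; "wrist_force": force on the tool from outside, world axes, zero at the start; "moment": the same for the moment, N m; "grip_width": finger opening in m.
Only numpy, scipy, OpenCV 4.12 (cv2) and the standard library are available. Lean on these libraries where they do the work, as an engineer would, in place of code of your own. Each camera call takes 0.05 s, during which the arm holds its last target. There are 200 camera calls.

## Working session

There is one attempt and no reset: what is moved stays moved. The work goes in short steps, Python scripts to look and compute and a shell command to move; the robot and the scene stay as the last step left them, time stands still between calls to the robot, and variables do not carry over. Pictures are saved under pics/ and viewed, about 12 in all and at most 16, crops included, and the job is handed in when it is done.

```bash
ls; mkdir -p pics; python3 - <<'E'
from station import bot
import cv2,json
s=bot.sense();print(s)
for n in("top","side"):
    im=bot.get_image(n);cv2.imwrite(f"pics/{n}0.png",cv2.resize(im[:,:,::-1],(800,600),interpolation=cv2.INTER_CUBIC));
    cv2.imwrite(f"raw_{n}.png",im[:,:,::-1])
    print(n,bot.camera_info(n))
E
```

```text
pics
{'t': 0.0, 'joint_positions': array([-1.39651559e+00,  5.28460480e-01,  1.43390227e+00,  2.17599666e-05,
        1.18141846e+00, -1.78505780e-01]), 'joint_vel': array([ 1.10272833e-04,  3.10277111e-04, -4.41840953e-04, -5.29685503e-04,
        5.84150445e-04, -8.55528277e-05]), 'effort': array([-6.63067094e-04, -4.40045571e+01, -1.76588702e+01,  6.31577242e-02,
        5.80914749e-02, -1.49076363e-04]), 'position': array([ 0.21585229, -0.58579445,  0.23857512]), 'eef_rot': array([[ 3.45505889e-01, -3.59669208e-04,  9.38416513e-01],
       [-9.38414118e-01,  2.15889447e-03,  3.45505835e-01],
       [-2.15021003e-03, -9.99997605e-01,  4.08392091e-04]]), 'wrist_force': array([ 1.23287562,  0.70292326, -1.12672837]), 'moment': array([-0.00180373, -0.04926955, -0.02041948]), 'grip_width': 0.08677724576999835}
top {'mtx': array([[363.41208836,   0.        , 252.01992471],
       [  0.        , 363.41208836, 185.55257927],
       [  0.        ,   0.        ,   1.        ]]), 'camera_from_world': array([[-5.00976214e-03, -9.99987394e-01,  3.38018425e-04,
        -3.72681563e-02],
       [-9.91675413e-01,  4.92462764e-03, -1.28668658e-01,
         5.43446862e-01],
       [ 1.28665371e-01, -9.79803931e-04, -9.91687583e-01,
         1.06327691e+00],
       [ 0.00000000e+00,  0.00000000e+00,  0.00000000e+00,
         1.00000000e+00]])}
side {'mtx': array([[489.23213838,   0.        , 263.0926922 ],
       [  0.        , 489.23213838, 183.03541976],
       [  0.        ,   0.        ,   1.        ]]), 'camera_from_world': array([[-0.90982688, -0.41447351, -0.02065824,  0.46351424],
       [-0.25035746,  0.58790844, -0.76921051,  0.2098628 ],
       [ 0.33096253, -0.69467645, -0.63866144,  1.14650605],
       [ 0.        ,  0.        ,  0.        ,  1.        ]])}
```

View pics/top0.png

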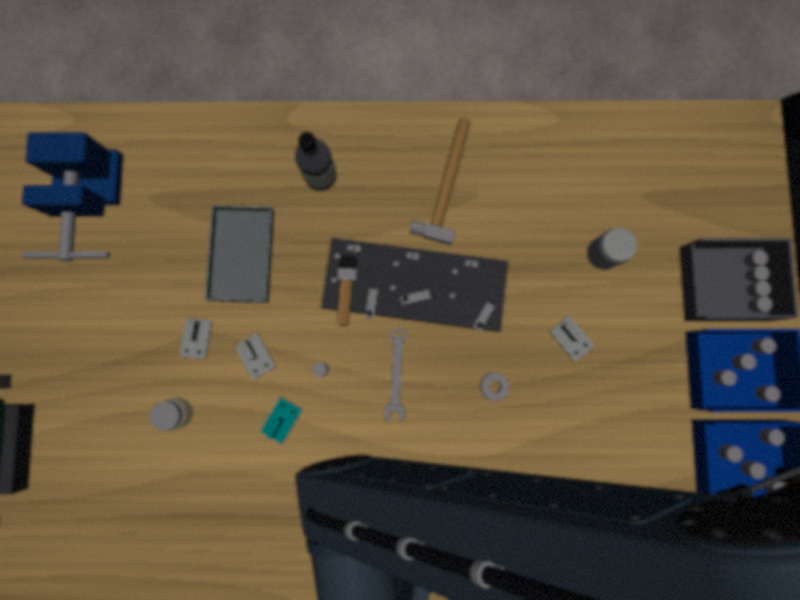

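View pics/side0.png

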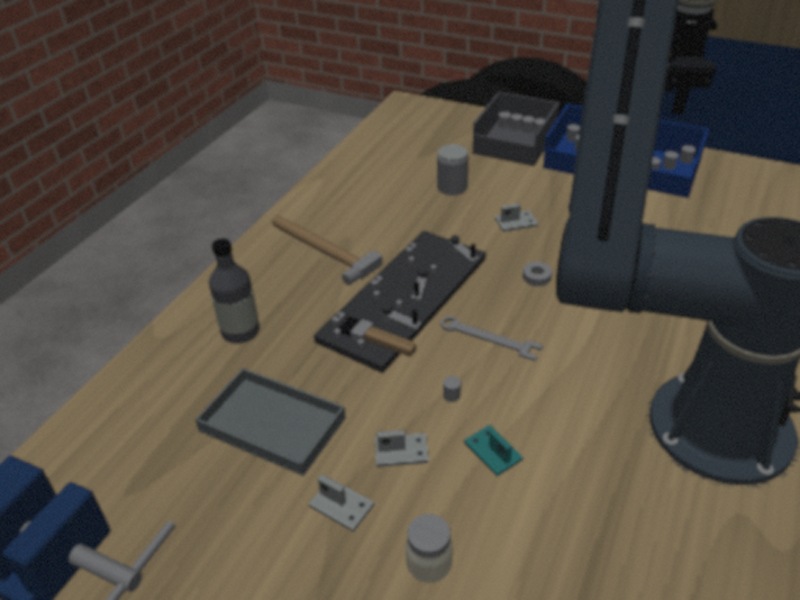

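The top view shows three grey brackets at (195,338), (255,355) and (571,338). The turquoise look-alike is at (281,420), the brush at (346,290) on the fixture, and the tray at (240,254). The straps sit at mixed angles. Next I get a coarse localisation.

```bash
cat > h.py <<'E'
import numpy as np,cv2
from station import bot
def ray(ci,u,v,z):
    T=ci["camera_from_world"];R=T[:3,:3];c=-R.T@T[:3,3]
    d=R.T@np.linalg.inv(ci["mtx"])@np.array([u,v,1.])
    return c+d*(z-c[2])/d[2]
def proj(ci,p):
    q=ci["camera_from_world"]@np.append(p,1);q=ci["mtx"]@q[:3];return q[:2]/q[2]
def yaw(R): return np.degrees(np.arctan2(R[1,0],R[0,0]))
def go(p,heading,s=None):
    """tool shift (mm) and spin (deg) from the present pose to TCP p with tool x at heading (mod 180)"""
    s=s or bot.sense();R=s["eef_rot"];d=R.T@(np.array(p)-s["position"])*1000
    sp=-((heading-yaw(R)+90)%180-90)
    print("to",np.round(p,4),"rows: dx %.1f dy %.1f dz %.1f spin %.1f"%(*d,sp),"| t %.1f yaw %.1f pos"%(s["t"],yaw(R)),np.round(s["position"],4))
def snap(name,fn,crop=None,size=(800,600)):
    s=bot.sense();ci=bot.camera_info(name);im=bot.get_image(name)[:,:,::-1].copy()
    cv2.imwrite("raw_"+fn+".png",im);np.save("ci_"+fn,ci,allow_pickle=True)
    cv2.imwrite("pics/"+fn+".png",cv2.resize(im,size,interpolation=cv2.INTER_CUBIC))
    return ci,im
def load(fn): return np.load("ci_"+fn+".npy",allow_pickle=True).item(),cv2.imread("raw_"+fn+".png")
E
python3 - <<'E'
from h import *
ci=bot.camera_info("top");k=.64
im=cv2.imread("raw_top.png");hsv=cv2.cvtColor(im,cv2.COLOR_BGR2HSV)
P=lambda u,v,z:np.round(ray(ci,u*k,v*k,z),3)
roi=np.zeros(im.shape[:2],np.uint8);roi[145:220,195:335]=1
m=((hsv[...,2]<75)&(roi>0)).astype(np.uint8)
m=cv2.morphologyEx(m,cv2.MORPH_CLOSE,np.ones((9,9)))
c=max(cv2.findContours(m,0,2)[0],key=cv2.contourArea)
b=cv2.boxPoints(cv2.minAreaRect(c));print("fixture",b,[np.round(ray(ci,*q,.02),3) for q in b])
for n,u,v,z in [("brA",195,338,.008),("brB",255,355,.008),("brC",571,338,.008),("turq",281,420,0.008),("tray",240,254,.004),("brushend",344,322,.03),("brushneck",347,278,.03),("brushtip",348,255,.03)]:print(n,P(u,v,z))
w=bot.camera_info("wrist");s=bot.sense();T=w["camera_from_world"];R=s["eef_rot"]
print("wristcam in tool: pos",R.T@(-T[:3,:3].T@T[:3,3]-s["position"]),"\n axes",np.round(R.T@T[:3,:3].T,3),w["mtx"])
for l,p in(("TRAY",(.6,.2,.2)),):pass
E
```

```text
fixture [[205.351   197.09923]
 [212.04814 144.47887]
 [326.10962 158.99577]
 [319.41248 211.61613]] [array([0.51 , 0.103, 0.02 ]), array([0.675, 0.084, 0.02 ]), array([ 0.627, -0.27 ,  0.02 ]), array([ 0.464, -0.244,  0.02 ])]
brA [0.454 0.35  0.008]
brB [0.42  0.232 0.008]
brC [ 0.45  -0.387  0.008]
turq [0.295 0.178 0.008]
tray [0.621 0.268 0.004]
brushend [0.482 0.056 0.03 ]
brushneck [0.568 0.051 0.03 ]
brushtip [0.613 0.049 0.03 ]
wristcam in tool: pos [ 7.14837654e-05 -1.44576954e-01  7.08829549e-02] 
 axes [[ 1.    -0.     0.   ]
 [-0.    -0.26   0.966]
 [-0.    -0.966 -0.26 ]] [[292.85280862   0.         253.23142712]
 [  0.         292.85280862 194.94183899]
 [  0.           0.           1.        ]]
```

```bash
R='[1,-175,-30,258,0]'; python3 -m crank '[[1,-175,-30,258,0],[1,-175,-30,258,0],[1,-175,-30,258,0],[1,-175,-30,258,0],[1,-175,-30,258,0],[1,-175,-30,258,0],[1,-175,-30,258,0],[1,-175,-30,258,0],[1,-175,-30,258,0]]'
python3 -m crank '[[1,-175,-30,258,28],[1,-175,-30,258,28],[1,-175,-30,258,28],[1,-175,-30,258,28],[1,-175,-30,258,28],[1,-175,-30,258,28],[1,-175,-30,258,28],[1,-175,-30,258,28],[1,-175,-30,258,28],[1,-175,-30,258,28],[1,-175,-30,258,28]]'
python3 -c "
from h import *
snap('wrist','w1');snap('top','t1')"
```

```text
t: 0.85
position: [0.3994, -0.3287, 0.2698]
eef_rot: [[0.351, 0.0, 0.937], [-0.937, 0.002, 0.351], [-0.002, -1.0, 0.001]]
wrist_force: [-0.4, -0.2, 0.3]
grip_width: 0.0873
t: 1.77
position: [0.5787, -0.0805, 0.2988]
eef_rot: [[-0.135, -0.002, 0.991], [-0.991, -0.0, -0.135], [0.001, -1.0, -0.002]]
wrist_force: [0.1, -1.1, -0.7]
grip_width: 0.087
```

View pics/w1.png

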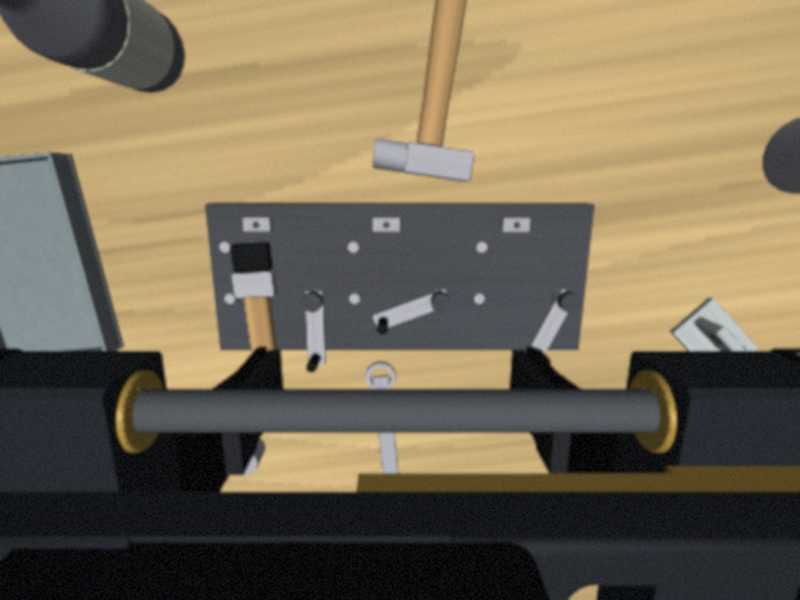

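Wrist view: dowels at (224,247), (230,299), (353,247), (354,299), (481,247) and (479,299). The brush lies over nest 3 at (252,290). Strap 3 is clear, strap 2 is about 65° closed and strap 1 about 27°. Next I fit the fixture to its dowels.

```bash
cat >> h.py <<'E'
def fix2w(a,p):  # fixture xy (m) -> world xy
    c,s_=np.cos(a[2]),np.sin(a[2]);return np.array([a[0]+c*p[0]-s_*p[1],a[1]+s_*p[0]+c*p[1]])
E
python3 - <<'E'
from h import *
from scipy.optimize import least_squares
ci,im=load("w1");g=cv2.cvtColor(im,cv2.COLOR_BGR2GRAY).astype(float)
obs=[];mod=[]
for (u,v),n,d in [((224,247),3,1),((230,299),3,0),((353,247),2,1),((354,299),2,0),((481,247),1,1),((479,299),1,0)]:
    u,v=int(u*.64),int(v*.64);w=g[v-6:v+7,u-6:u+7];w=np.clip(w-np.median(w)-30,0,None)
    yy,xx=np.mgrid[-6:7,-6:7];cu,cv_=u+(w*xx).sum()/w.sum(),v+(w*yy).sum()/w.sum()
    obs.append(ray(ci,cu,cv_,.032)[:2]);mod.append([.014+(.010 if d else -.038),(n-2)*.116+.030])
obs=np.array(obs);mod=np.array(mod)
f=lambda a:np.concatenate([fix2w(a,m)-o for m,o in zip(mod,obs)])
r=least_squares(f,[.566,-.08,-.13]);a=r.x;print("fix",a,np.degrees(a[2]),"res mm",np.round(r.fun*1000,1))
np.save("fix.npy",a)
# brush axis
hsv=cv2.cvtColor(im,cv2.COLOR_BGR2HSV)
for n,u,v,z in [("tip L",232,243,.038),("tip R",269,243,.038),("ferrule bl",234,297,.038),("ferrule br",273,296,.038),("h l1",246,299,.038),("h r1",268,299,.038),("h l2",252,345,.038),("h r2",273,345,.038)]:print(n,np.round(ray(ci,u*.64,v*.64,z)[:2],4))
for q,n in((None,3),(None,2),(None,1)):
    pv=fix2w(a,[.014-.038,(n-2)*.116-.049]);print("pivot",n,pv)
print("pin2",ray(ci,382*.64,322*.64,.066)[:2],"pin3",ray(ci,313*.64,362*.64,.066)[:2],"bar1 pt",ray(ci,540*.64,345*.64,.036)[:2])
E
```

```text
fix [ 0.57004362 -0.07129975 -0.13995284] -8.01870715764868 res mm [ 0.9 -0.6 -1.3  3.5  0.4 -0.8  0.3 -0.6 -0.1 -0.8 -0.1 -0.7]
tip L [0.6159 0.0603]
tip R [0.6115 0.0278]
ferrule bl [0.5675 0.0697]
ferrule br [0.5636 0.0342]
h l1 [0.5641 0.0593]
h r1 [0.5614 0.0393]
h l2 [0.5197 0.0635]
h r2 [0.517 0.044]
pivot 3 [ 0.55562454 -0.00160693]
pivot 2 [ 0.53944296 -0.11647275]
pivot 1 [ 0.52326137 -0.23133856]
pin2 [ 0.53401446 -0.06278428] pin3 [0.50565417 0.00294924] bar1 pt [ 0.48206315 -0.20530857]
```

```bash
python3 -c "
from h import *
go([.533,.0523,.12],-96)"
```

```text
to [0.533  0.0523 0.12  ] rows: dx -126.1 dy 179.1 dz -63.0 spin -1.9 | t 1.9 yaw -97.9 pos [ 0.5783 -0.0813  0.299 ]
```

```bash
python3 -m crank '[[-0.05,-126,179,-63,-2],[-0.05,-126,179,-63,-2],[-0.05,-126,179,-63,-2],[-0.05,-126,179,-63,-2],[-0.05,-126,179,-63,-2],[-0.05,-126,179,-63,-2],[-0.05,-126,179,-63,-2],[-0.05,-126,179,-63,-2]]'
python3 -c "
from h import *
snap('wrist','w2');go([.533,.0523,.04],-96)"
```

```text
t: 2.53
position: [0.5335, 0.0526, 0.1201]
eef_rot: [[-0.101, -0.002, 0.995], [-0.995, -0.0, -0.101], [0.0, -1.0, -0.002]]
wrist_force: [0.5, 0.0, 0.3]
grip_width: 0.0445
to [0.533  0.0523 0.04  ] rows: dx -0.1 dy 81.3 dz -2.3 spin 0.1 | t 2.6 yaw -95.9 pos [0.5351 0.052  0.1213]
```

View pics/w2.png

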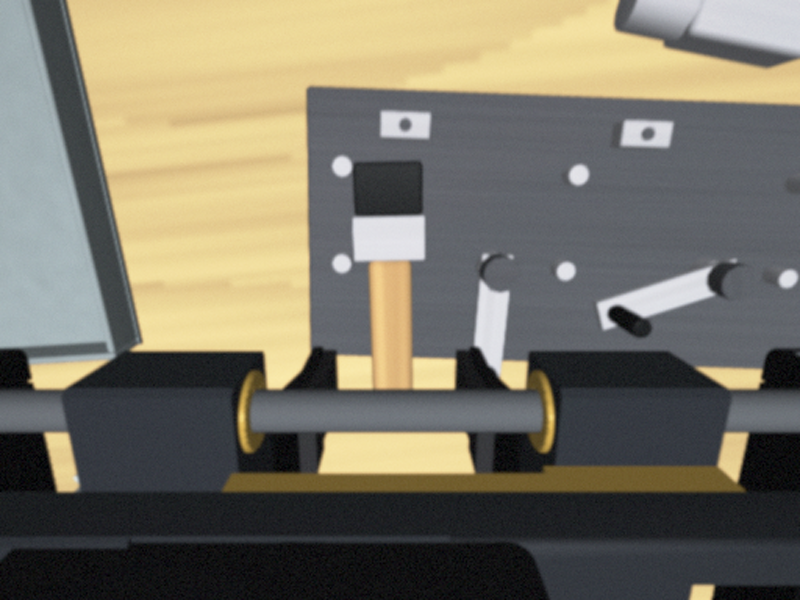

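The brush handle is centred between the fingers (391 against 396). I grasp it.

```bash
python3 -m crank '[[-0.05,0,30,-2,0],[-0.05,0,60,-2,0],[-0.05,0,75,-2,0],[-0.05,0,81,-2,0],[-0.05,0,81,-2,0],[-1,0,81,-2,0],[-1,0,81,-2,0],[-1,0,81,-2,0],[-1,0,81,-2,0],[-1,0,81,-2,0]]'
python3 -m crank '[[-1,0,-20,0,0],[-1,0,-50,0,0],[-1,0,-80,0,0],[-1,0,-80,0,0]]'
python3 - <<'E'
from h import *
ci,im=load("w1");k=.64
t,_=load("t1")
# tray corners: from the top view rim at z=.028
raw=cv2.imread("raw_t1.png");
for u,v in((214,207),(273,209),(268,302),(207,300)):print(np.round(ray(t,u*k,v*k,.028)[:2],3))
from scipy.optimize import least_squares
ci,im=load("w2");g=cv2.cvtColor(im,cv2.COLOR_BGR2GRAY).astype(float)
obs=[];mod=[]
for (u,v),n,d in [((342,166),3,1),((342,263),3,0),((578,175),2,1),((566,271),2,0)]:
    u,v=int(u*k),int(v*k);w=g[v-8:v+9,u-8:u+9];w=np.clip(w-150,0,None)
    if d and n==3: w[:,14:]=0
    yy,xx=np.mgrid[-8:9,-8:9];cu,cv_=u+(w*xx).sum()/w.sum(),v+(w*yy).sum()/w.sum()
    print(cu/k,cv_/k)
    obs.append(ray(ci,cu,cv_,.032)[:2]);mod.append([.014+(.010 if d else -.038),(n-2)*.116+.030])
f=lambda a:np.concatenate([fix2w(a,m)-o for m,o in zip(mod,obs)])
r=least_squares(f,[.566,-.08,-.13]);print("fix",r.x,"res",np.round(r.fun*1000,1))
go([.62,.27,.12],-90)
E
```

```text
t: 3.42
position: [0.5329, 0.0537, 0.0408]
eef_rot: [[-0.101, 0.003, 0.995], [-0.995, -0.0, -0.101], [0.0, -1.0, 0.003]]
wrist_force: [-0.6, -0.5, 5.4]
grip_width: 0.0219
t: 3.75
position: [0.5353, 0.0538, 0.1244]
eef_rot: [[-0.1, 0.01, 0.995], [-0.995, -0.001, -0.1], [0.0, -1.0, 0.01]]
wrist_force: [0.4, 0.2, -1.0]
grip_width: 0.0217
[0.712 0.316]
[0.707 0.199]
[0.522 0.204]
[0.526 0.323]
341.08388909472643 165.5831249228109
341.1604441694169 262.8100505363036
578.2487718174051 174.14809135847676
565.3675919982884 270.53424975039223
fix [ 0.57045627 -0.07045753 -0.13602112] res [ 0.1 -0.  -0.1  0.2  0.1 -0.1 -0.  -0.1]
to [0.62 0.27 0.12] rows: dx -223.6 dy 5.1 dz 62.6 spin -5.8 | t 3.8 yaw -95.8 pos [0.5353 0.0538 0.1244]
```

```bash
python3 -c "
import numpy as np;np.save('fix.npy',[.57046,-.07046,-.13602])"
python3 -m crank '[[-1,-30,4,5,0],[-1,-70,4,15,0],[-1,-110,4,25,-2],[-1,-150,4,35,-4],[-1,-190,4,45,-4],[-1,-212,4,49,-4],[-1,-212,4,49,-4],[-1,-212,4,49,-4]]'
python3 -m crank '[[-1,0,35,0,0],[-1,0,70,0,0],[-1,0,85,0,0],[-1,0,92,0,0],[-1,0,94,0,0],[-1,0,94,0,0]]'
python3 -m crank '[[0.15,0,0,0,0],[0.15,0,0,0,0],[0.15,0,0,0,0],[0.15,0,0,0,0],[0.15,0,-25,0,0],[0.15,0,-65,0,0],[0.15,0,-105,0,0],[0.15,0,-145,0,0],[0.15,0,-165,0,0]]'
python3 - <<'E'
from h import *
go([.54,.32,.26],-90)
snap("wrist","w3")
E
```

```text
t: 4.42
position: [0.6012, 0.2611, 0.1145]
eef_rot: [[-0.028, -0.001, 1.0], [-1.0, -0.001, -0.028], [0.001, -1.0, -0.001]]
wrist_force: [0.1, -0.9, -1.0]
grip_width: 0.0215
t: 4.92
position: [0.5987, 0.2574, 0.0233]
eef_rot: [[-0.032, -0.008, 0.999], [-0.999, -0.003, -0.032], [0.003, -1.0, -0.008]]
wrist_force: [-7.4, -2.4, 13.8]
grip_width: 0.0218
t: 5.67
position: [0.6045, 0.2602, 0.1917]
eef_rot: [[-0.031, 0.008, 0.999], [-1.0, 0.002, -0.031], [-0.002, -1.0, 0.008]]
wrist_force: [0.3, 0.1, 0.3]
grip_width: 0.0496
to [0.54 0.32 0.26] rows: dx -57.9 dy -68.7 dz -65.8 spin -1.8 | t 5.7 yaw -91.8 pos [0.6045 0.2602 0.1917]
```

View pics/w3.png

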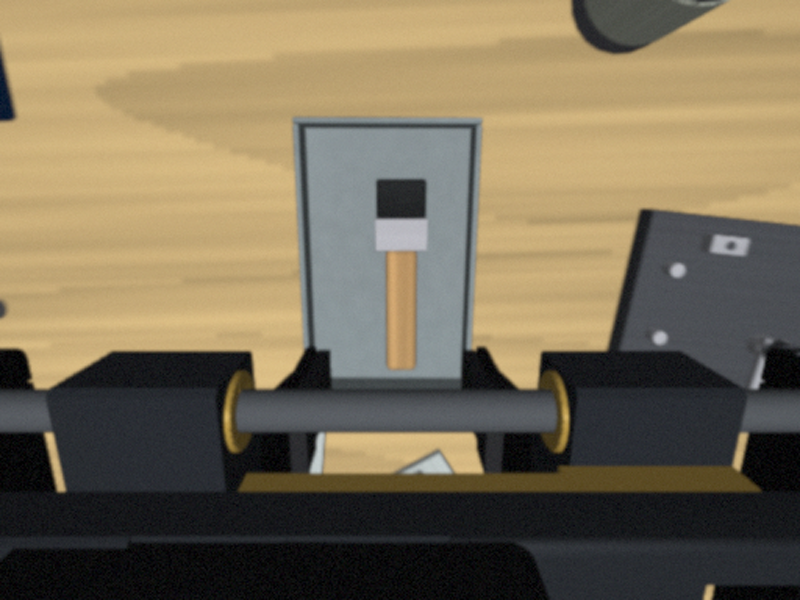

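The brush lies flat in the tray at (400,275). Next I open straps 2 and 1 by gripping their pins.

```bash
python3 -c "
from h import *
a=np.load('fix.npy')
def pin(n,q):
    q=np.radians(q);return fix2w(a,[.014-.038-.056*np.cos(q),(n-2)*.116-.049+.056*np.sin(q)])
for n,q in((2,76),(1,23)):
    print(n,pin(n,q))
# arcs in fixture(tool) axes: tool x=-fix y, tool z=fix x ; relative to start
for q0,q1 in((76,0),(23,0),(0,90)):
    f=lambda q:np.array([-56*np.sin(np.radians(q)),-56*np.cos(np.radians(q))])
    print(q0,q1,[tuple(np.round(f(q)-f(q0),1)) for q in np.linspace(q0,q1,10)])
go([*pin(2,76),.11],-97.8)"
```

```text
2 [ 0.53398282 -0.06008124]
1 [ 0.47620245 -0.20201272]
76 0 [(np.float64(0.0), np.float64(0.0)), (np.float64(2.6), np.float64(-7.8)), (np.float64(6.3), np.float64(-15.2)), (np.float64(11.0), np.float64(-21.9)), (np.float64(16.7), np.float64(-27.9)), (np.float64(23.2), np.float64(-33.0)), (np.float64(30.4), np.float64(-37.1)), (np.float64(38.1), np.float64(-40.0)), (np.float64(46.1), np.float64(-41.8)), (np.float64(54.3), np.float64(-42.5))]
23 0 [(np.float64(0.0), np.float64(0.0)), (np.float64(2.3), np.float64(-0.9)), (np.float64(4.7), np.float64(-1.7)), (np.float64(7.1), np.float64(-2.5)), (np.float64(9.5), np.float64(-3.1)), (np.float64(11.9), np.float64(-3.6)), (np.float64(14.4), np.float64(-4.0)), (np.float64(16.9), np.float64(-4.2)), (np.float64(19.4), np.float64(-4.4)), (np.float64(21.9), np.float64(-4.5))]
0 90 [(np.float64(0.0), np.float64(0.0)), (np.float64(-9.7), np.float64(0.9)), (np.float64(-19.2), np.float64(3.4)), (np.float64(-28.0), np.float64(7.5)), (np.float64(-36.0), np.float64(13.1)), (np.float64(-42.9), np.float64(20.0)), (np.float64(-48.5), np.float64(28.0)), (np.float64(-52.6), np.float64(36.8)), (np.float64(-55.1), np.float64(46.3)), (np.float64(-56.0), np.float64(56.0))]
to [ 0.534  -0.0601  0.11  ] rows: dx 323.2 dy 82.7 dz -63.3 spin 6.0 | t 5.7 yaw -91.8 pos [0.6062 0.2607 0.1947]
```

```bash
python3 -m crank '[[0,323,40,-63,6],[0,323,40,-63,6],[0,323,40,-63,6],[0,323,40,-63,6],[0,323,83,-63,6],[0,323,83,-63,6],[0,323,83,-63,6],[0,323,83,-63,6],[0,323,83,-63,6],[0,323,83,-63,6],[0,323,83,-63,6]]'
python3 -m crank '[[0,0,25,0,0],[0,0,45,0,0],[0,0,51,0,0],[0,0,51,0,0],[-1,0,51,0,0],[-1,0,51,0,0],[-1,0,51,0,0],[-1,0,51,0,0],[-1,0,51,0,0],[-1,0,51,0,0]]'
```

```text
t: 6.63
position: [0.5289, -0.0613, 0.1032]
eef_rot: [[-0.137, -0.001, 0.991], [-0.991, 0.001, -0.137], [-0.001, -1.0, -0.001]]
wrist_force: [0.2, 0.3, 0.0]
grip_width: 0.0435
t: 7.47
position: [0.53, -0.0616, 0.0533]
eef_rot: [[-0.136, 0.002, 0.991], [-0.991, -0.001, -0.136], [0.001, -1.0, 0.002]]
wrist_force: [-0.2, 0.1, 6.9]
grip_width: 0.0111
```

```bash
python3 -m crank '[[-1,2.6,-4,-7.8,0],[-1,6.3,-4,-15.2,0],[-1,11,-4,-21.9,0],[-1,16.7,-4,-27.9,0],[-1,23.2,-4,-33,0],[-1,30.4,-4,-37.1,0],[-1,38.1,-4,-40,0],[-1,46.1,-4,-41.8,0],[-1,54.3,-4,-42.5,0],[-1,55,-4,-42.5,0],[-1,55,-4,-42.5,0]]'
python3 -m crank '[[0,0,0,0,0],[0,0,0,0,0],[0,0,0,0,0],[0,0,-35,0,0],[0,0,-60,0,0],[0,0,-60,0,0],[0,0,-60,0,0],[0,0,-60,0,0]]'
python3 -c "
from h import *
snap('wrist','w4')
go([.4762,-.202,.11],-97.8)"
```

```text
t: 8.38
position: [0.4798, -0.1077, 0.0547]
eef_rot: [[-0.139, 0.0, 0.99], [-0.99, 0.004, -0.139], [-0.004, -1.0, -0.0]]
wrist_force: [7.8, 9.3, -15.4]
grip_width: 0.0086
t: 9.05
position: [0.4789, -0.1098, 0.1165]
eef_rot: [[-0.136, -0.0, 0.991], [-0.991, 0.0, -0.136], [-0.0, -1.0, -0.0]]
wrist_force: [0.3, -0.4, 0.7]
grip_width: 0.0425
to [ 0.4762 -0.202   0.11  ] rows: dx 91.9 dy 6.0 dz 10.2 spin -0.0 | t 9.1 yaw -97.8 pos [ 0.4786 -0.1096  0.1161]
```

View pics/w4.png

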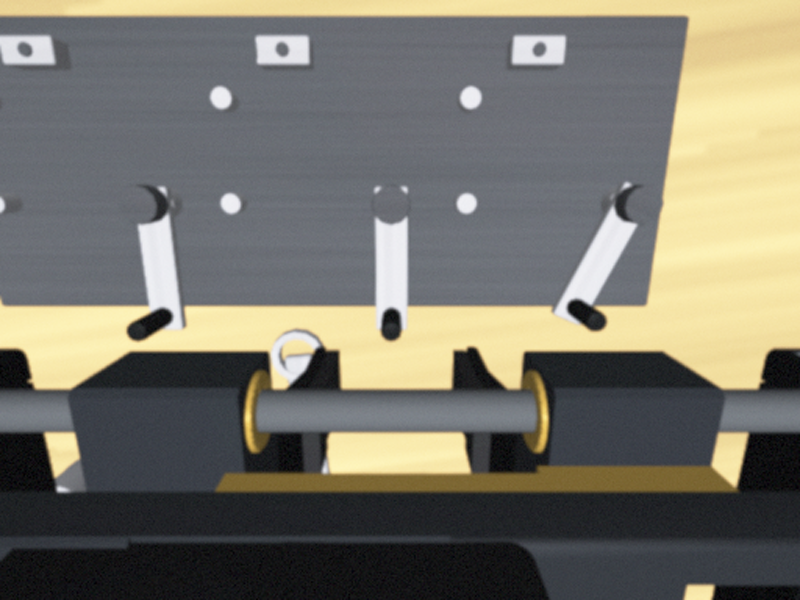

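Strap 2 is now clear and strap 3 is at about 0. Strap 1's pin top is near (597,320).

```bash
python3 -c "
from h import *
ci,im=load('w4')
p=ray(ci,596*.64,320*.64,.066);print(p,ray(ci,572*.64,308*.64,.038))
go([p[0],p[1],.058],-97.8)"
```

```text
[ 0.47789135 -0.19978641  0.066     ] [ 0.47569644 -0.19944036  0.038     ]
to [ 0.4779 -0.1998  0.058 ] rows: dx 89.5 dy 58.0 dz 11.6 spin -0.0 | t 9.1 yaw -97.8 pos [ 0.4786 -0.1096  0.1161]
```

```bash
python3 -m crank '[[0,40,0,5,0],[0,80,0,11,0],[0,90,0,11,0],[0,90,20,11,0],[0,90,45,11,0],[0,90,57,11,0],[0,90,57,11,0],[-1,90,57,11,0],[-1,90,57,11,0],[-1,90,57,11,0],[-1,90,57,11,0],[-1,90,57,11,0]]'
python3 -m crank '[[-1,0,0,0,0],[-1,6,0,-2,0],[-1,12,0,-3.5,0],[-1,18,0,-4.5,0],[-1,24,0,-5,0],[-1,25,0,-5,0],[-1,25,0,-5,0]]'
python3 -m crank '[[0,0,0,0,0],[0,0,0,0,0],[0,0,0,0,0],[0,0,-35,0,0],[0,0,-70,0,0],[0,0,-105,0,0],[0,0,-140,0,0],[0,0,-140,0,0],[0,0,-140,0,0]]'
python3 -c "
from h import *
go([.43,-.36,.2],-97.8)"
```

```text
t: 10.1
position: [0.4786, -0.2006, 0.0603]
eef_rot: [[-0.135, 0.001, 0.991], [-0.991, -0.001, -0.135], [0.001, -1.0, 0.001]]
wrist_force: [-0.1, 0.4, -0.5]
grip_width: 0.0178
t: 10.68
position: [0.4685, -0.2232, 0.06]
eef_rot: [[-0.137, -0.002, 0.991], [-0.991, 0.004, -0.137], [-0.003, -1.0, -0.003]]
wrist_force: [0.4, 6.1, 7.5]
grip_width: 0.009
t: 11.43
position: [0.471, -0.2261, 0.2017]
eef_rot: [[-0.136, 0.005, 0.991], [-0.991, -0.004, -0.136], [0.003, -1.0, 0.005]]
wrist_force: [-0.7, 0.5, -0.4]
grip_width: 0.0431
to [ 0.43 -0.36  0.2 ] rows: dx 138.2 dy 2.1 dz -22.5 spin -0.0 | t 11.4 yaw -97.8 pos [ 0.471  -0.2261  0.2017]
```

```bash
python3 -m crank '[[0.15,40,0,-16,0],[0.15,80,0,-32,0],[0.15,120,0,-50,0],[0.15,159,0,-65,0],[0.15,159,0,-65,0],[0.15,159,0,-65,0],[0.15,159,0,-65,0]]'
python3 -c "
from h import *
snap('wrist','w5')"
```

```text
t: 12.02
position: [0.3829, -0.3725, 0.198]
eef_rot: [[-0.137, -0.002, 0.991], [-0.991, 0.003, -0.137], [-0.003, -1.0, -0.002]]
wrist_force: [0.0, -0.3, 0.6]
grip_width: 0.0503
```

View pics/w5.png

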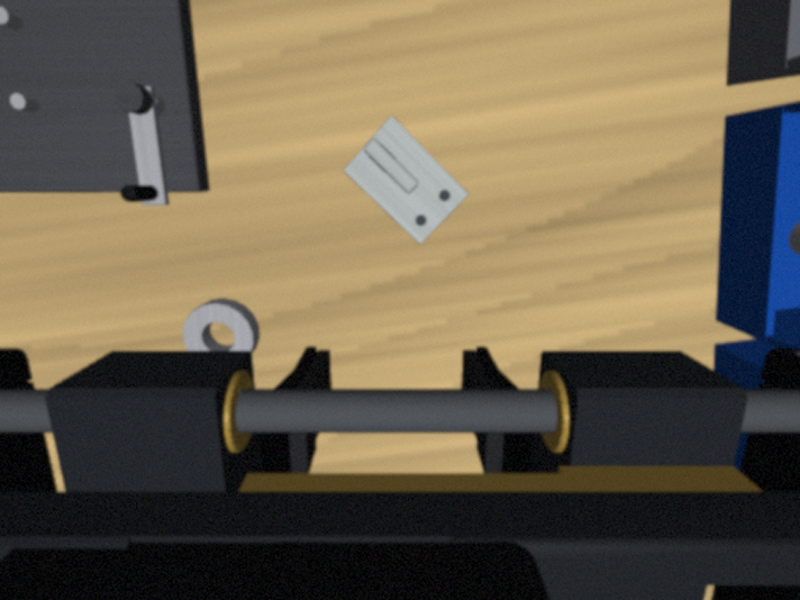

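Bracket C has its foot corners at (390,117), (345,170), (420,243) and (467,193). The holes mark the long end, so bracket x points to the upper left. It is the plain grey casting, as described. The turquoise one is far away.

```bash
cat >> h.py <<'E'
def bracket(fn,seed,near):
    """seed, near: 800-px points inside the foot / toward the near (web) end. -> web point xy, x-axis heading deg"""
    ci,im=load(fn);h=cv2.cvtColor(im,cv2.COLOR_BGR2HSV)
    m=((h[...,1]<45)&(h[...,2]>70)).astype(np.uint8)
    m=cv2.morphologyEx(m,cv2.MORPH_CLOSE,np.ones((5,5)));m=cv2.morphologyEx(m,cv2.MORPH_OPEN,np.ones((3,3)))
    k=.64
    for c in cv2.findContours(m,0,1)[0]:
        if cv2.pointPolygonTest(c,(seed[0]*k,seed[1]*k),False)>=0:
            w=np.array([ray(ci,*q,.008)[:2] for q in c[:,0]],np.float32)*1000
            r=cv2.minAreaRect(w);b=cv2.boxPoints(r);ct=np.array(r[0]);e=b[1]-b[0];f=b[2]-b[1]
            l=e if np.hypot(*e)>np.hypot(*f) else f
            l=l/np.hypot(*l);nr=ray(ci,near[0]*k,near[1]*k,.008)[:2]*1000
            if (nr-ct)@l<0:l=-l
            p=(ct+14*l)/1000;hd=np.degrees(np.arctan2(l[1],l[0]))
            print("foot size",np.round(r[1],1),"web",np.round(p,4),"heading",round(hd,1));return p,hd
E
python3 -c "
from h import *
p,hd=bracket('w5',(440,210),(367,143))
ci,_=load('w5');a,b=ray(ci,367*.64,143*.64,.044),ray(ci,413*.64,188*.64,.044);print('web top mid',(a+b)/2,np.degrees(np.arctan2(*(a-b)[1::-1])))
go([*p,.12],hd-90)"
```

```text
foot size [75.6 49.4] web [ 0.4625 -0.3797] heading 39.0
web top mid [ 0.46269087 -0.37980623  0.044     ] 38.90243808127635
to [ 0.4625 -0.3797  0.12  ] rows: dx -2.6 dy 78.1 dz 79.6 spin -46.8 | t 12.1 yaw -97.8 pos [ 0.3835 -0.3718  0.1982]
```

```bash
python3 -m crank '[[-0.2,-2.6,30,30,-47],[-0.2,-2.6,60,60,-47],[-0.2,-2.6,78,80,-47],[-0.2,-2.6,78,80,-47],[-0.2,-2.6,78,80,-47],[-0.2,-2.6,78,80,-47],[-0.2,-2.6,78,80,-47],[-0.2,-2.6,78,80,-47],[-0.2,-2.6,78,80,-47],[-0.2,-2.6,78,80,-47]]'
python3 -c "
from h import *
go([.4626,-.3797,.029],39-90)"
```

```text
t: 12.9
position: [0.4639, -0.3803, 0.1214]
eef_rot: [[0.632, -0.0, 0.775], [-0.775, 0.001, 0.632], [-0.001, -1.0, 0.0]]
wrist_force: [0.1, -0.8, -0.5]
grip_width: 0.0347
to [ 0.4626 -0.3797  0.029 ] rows: dx -1.2 dy 92.4 dz -0.7 spin 0.2 | t 12.9 yaw -50.8 pos [ 0.4639 -0.3803  0.1214]
```

```bash
python3 -m crank '[[-0.2,-1,35,0,0],[-0.2,-1,70,0,0],[-0.2,-1,86,0,0],[-0.2,-1,92,0,0],[-0.2,-1,92,0,0],[-1,-1,92,0,0],[-1,-1,92,0,0],[-1,-1,92,0,0],[-1,-1,92,0,0],[-1,-1,92,0,0]]'
python3 -m crank '[[-1,0,0,0,0],[-1,0,-20,0,0],[-1,0,-60,0,0],[-1,0,-110,0,0],[-1,0,-110,0,0],[-1,0,-110,0,0]]'
python3 -c "
from h import *
a=np.load('fix.npy')
p=fix2w(a,[.014-.008,-.116-.006]);print('nest1',fix2w(a,[.014,-.116]));go([*p,.13],-97.8)"
```

```text
t: 13.73
position: [0.463, -0.3809, 0.0307]
eef_rot: [[0.632, 0.001, 0.775], [-0.775, -0.001, 0.632], [0.001, -1.0, 0.0]]
wrist_force: [-0.9, 0.1, 8.8]
grip_width: 0.0098
t: 14.23
position: [0.4646, -0.3827, 0.1432]
eef_rot: [[0.632, 0.005, 0.775], [-0.775, -0.007, 0.632], [0.009, -1.0, 0.0]]
wrist_force: [0.1, -0.3, -1.5]
grip_width: 0.0097
nest1 [ 0.56860098 -0.18728698]
to [ 0.5599 -0.1921  0.13  ] rows: dx -87.5 dy 12.5 dz 194.3 spin 47.0 | t 14.2 yaw -50.8 pos [ 0.4646 -0.3827  0.1432]
```

```bash
python3 -m crank '[[-1,-15,5,33,10],[-1,-32,10,72,20],[-1,-50,12,111,30],[-1,-67,12,150,40],[-1,-85,12,188,47],[-1,-87.5,12,194,47],[-1,-87.5,12,194,47],[-1,-87.5,12,194,47],[-1,-87.5,12,194,47],[-1,-87.5,12,194,47]]'
python3 -c "
from h import *
snap('wrist','w6')
a=np.load('fix.npy')
p=fix2w(a,[.014-.008,-.116-.006]);go([*p,.052],-97.8)"
```

```text
t: 15.07
position: [0.5569, -0.1906, 0.1263]
eef_rot: [[-0.134, -0.002, 0.991], [-0.991, 0.001, -0.134], [-0.001, -1.0, -0.002]]
wrist_force: [-0.0, 0.4, -2.2]
grip_width: 0.0095
to [ 0.5599 -0.1921  0.052 ] rows: dx 0.9 dy 74.6 dz 3.1 spin 0.0 | t 15.1 yaw -97.8 pos [ 0.5571 -0.1909  0.1266]
```

View pics/w6.png

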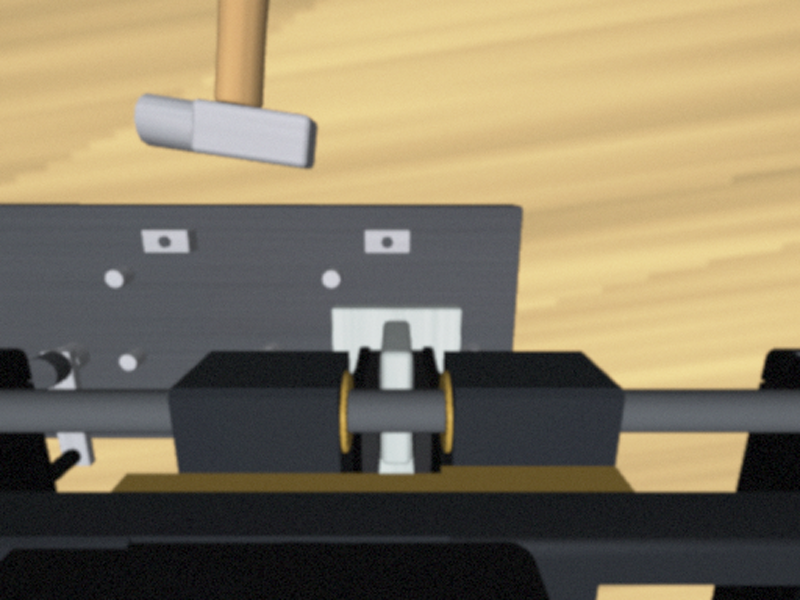

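```bash
python3 -m crank '[[-1,1,30,3,0],[-1,1,55,3,0],[-1,1,68,3,0],[-1,1,73,3,0],[-1,1,75,3,0],[-1,1,75,3,0],[-1,1,75,3,0]]'
python3 -m crank '[[-1,0,1.5,0,0],[-1,0,1.5,0,0],[-1,0,1.5,0,0]]'
```

```text
t: 15.7
position: [0.5613, -0.1925, 0.0534]
eef_rot: [[-0.136, 0.002, 0.991], [-0.991, -0.001, -0.136], [0.001, -1.0, 0.002]]
wrist_force: [-0.0, 0.1, -1.6]
grip_width: 0.0097
t: 15.95
position: [0.5611, -0.1919, 0.0518]
eef_rot: [[-0.135, 0.001, 0.991], [-0.991, -0.001, -0.135], [0.0, -1.0, 0.001]]
wrist_force: [0.2, 1.0, -1.1]
grip_width: 0.0099
```

```bash
python3 -m crank '[[-1,0,1,0,0],[-1,0,1,0,0],[-1,0,1,0,0]]'|grep -E "pos|wri"
python3 -m crank '[[-1,-2,0,0,0],[-1,-4,0,0,0],[-1,-4,0,0,0],[-1,-4,0,0,0]]'|grep -E "pos|wri"
```

```text
position: [0.5611, -0.1919, 0.0507]
wrist_force: [0.7, 0.1, 2.4]
position: [0.5619, -0.1883, 0.0506]
wrist_force: [1.2, -2.1, 4.5]
```

Bracket is on the plate. I push gently to the dowels, then to the stop.

```bash
for i in 1; do python3 -m crank '[[-1,-1,0,0,0],[-1,-1,0,0,0],[-1,-1,0,0,0]]'|grep -E "pos|wri"
python3 -m crank '[[-1,-1,0,0,0],[-1,-1,0,0,0],[-1,-1,0,0,0]]'|grep -E "pos|wri"; done
python3 -m crank '[[-1,0,0,2,0],[-1,0,0,3,0],[-1,0,0,3,0],[-1,0,0,3,0]]'|grep -E "pos|wri"
```

```text
position: [0.562, -0.1876, 0.0506]
wrist_force: [-0.2, -4.3, 5.6]
position: [0.5622, -0.1867, 0.0506]
wrist_force: [-0.6, -4.7, 5.1]
position: [0.5626, -0.1864, 0.0507]
wrist_force: [-5.4, -4.0, 9.3]
```

```bash
python3 -m crank '[[-1,0,0,1.5,0],[-1,0,0,3,0],[-1,0,0,3,0],[-1,0,0,3,0]]'|grep -E "pos|wri"
python3 -m crank '[[-1,-1,0,0,0],[-1,-1,0,0,0],[-1,-1,0,0,0]]'|grep -E "pos|wri"
```

```text
position: [0.5631, -0.1863, 0.0507]
wrist_force: [-10.5, -4.8, 13.7]
position: [0.5632, -0.1862, 0.0508]
wrist_force: [-10.8, -7.5, 14.3]
```

```bash
python3 -c "
from h import *
ci,im=load('w6')
zt=.1266-.0305+.008
f=ray(ci,397*.64,308*.64,zt);print('front edge ahead of TCP',((f[:2]-[.5571,-.1909])@[.991,-.136])*1000)
bk=ray(ci,397*.64,320*.64,.1266-.0305+.044);print('web front top',((bk[:2]-[.5571,-.1909])@[.991,-.136])*1000)
snap('wrist','w7')"
```

```text
front edge ahead of TCP 24.447911576844504
web front top 30.793227551717436
```

View pics/w7.png

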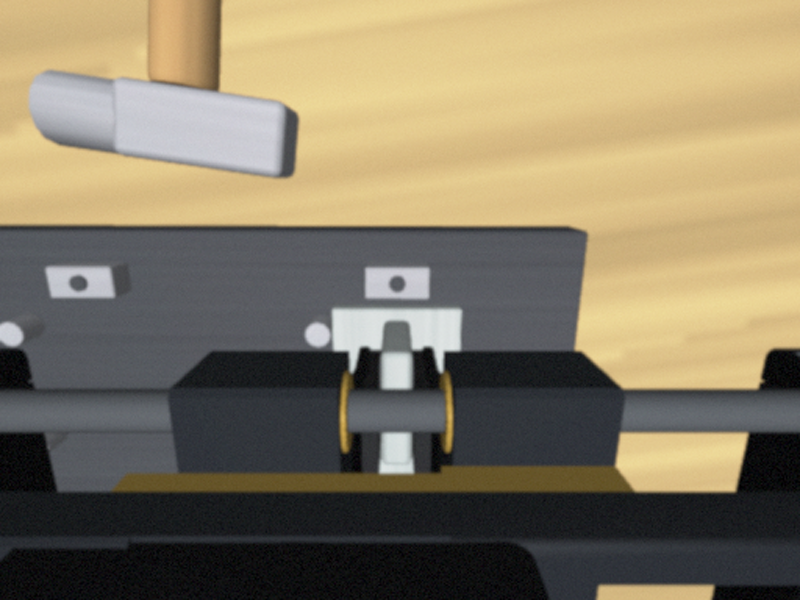

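There is still about 5 mm of gap to the stop. The gripper is pressing down 14 N and adding friction, so I relieve the vertical load.

```bash
python3 -m crank '[[-1,0,-1,0,0],[-1,0,-1.5,0,0],[-1,0,-1.5,0,0],[-1,0,-1.5,0,0]]'|grep -E "pos|wri"
python3 -m crank '[[-1,0,-1,0,0],[-1,0,-1,0,0],[-1,0,-1,0,0],[-1,0,-1,0,0]]'|grep -E "pos|wri"
```

```text
position: [0.5634, -0.1862, 0.0509]
wrist_force: [-8.8, -7.7, 4.7]
position: [0.5638, -0.1862, 0.0511]
wrist_force: [-6.5, -7.4, 0.7]
```

```bash
python3 -m crank '[[-1,1,0,1,0],[-1,1,0,2,0],[-1,1,0,2,0],[-1,1,0,2,0]]'|grep -E "pos|wri"
python3 -m crank '[[-1,0,-0.5,1,0],[-1,0,-0.5,2,0],[-1,0,-0.5,2,0],[-1,0,-0.5,2,0]]'|grep -E "pos|wri"
```

```text
position: [0.5668, -0.1867, 0.051]
wrist_force: [-4.3, -5.7, -2.6]
position: [0.568, -0.1868, 0.0514]
wrist_force: [-3.9, -4.8, -1.4]
```

```bash
python3 -m crank '[[-1,0,0,1,0],[-1,0,0,1.5,0],[-1,0,0,1.5,0],[-1,0,0,1.5,0]]'|grep -E "pos|wri"
python3 -m crank '[[-1,0,0,1,0],[-1,0,0,2,0],[-1,0,0,2,0],[-1,0,0,2,0]]'|grep -E "pos|wri"
```

```text
position: [0.5681, -0.1868, 0.0514]
wrist_force: [-7.2, -5.4, -0.3]
position: [0.5682, -0.1868, 0.0514]
wrist_force: [-10.8, -5.1, 4.3]
```

Contact at the stop, at (.5682,-.1868) against the predicted (.5686,-.1873). I press lightly in y, release, and look.

```bash
python3 -m crank '[[-1,-1,-1,0,0],[-1,-2,-1,0,0],[-1,-2,-1,0,0],[-1,-2,-1,0,0]]'|grep -E "pos|wri"
python3 -m crank '[[-0.5,-2,-0.5,0,0],[-0.5,0,-0.5,0,0],[-0.5,0,-0.5,0,0],[-0.5,0,-0.5,0,0]]'
python3 -m crank '[[-0.5,0,-15,0,0],[-0.5,0,-50,-30,0],[-0.5,0,-90,-60,0],[-0.5,0,-90,-60,0],[-0.5,0,-90,-60,0],[-0.5,0,-90,-60,0]]'
python3 -c "
from h import *
snap('wrist','w8')"
```

```text
position: [0.5684, -0.1867, 0.0516]
wrist_force: [-12.0, -12.0, -2.4]
t: 20.67
position: [0.5749, -0.1849, 0.054]
eef_rot: [[-0.136, -0.001, 0.991], [-0.991, 0.002, -0.136], [-0.001, -1.0, -0.001]]
wrist_force: [-0.7, 0.1, 0.2]
grip_width: 0.0206
t: 21.17
position: [0.5167, -0.1775, 0.1451]
eef_rot: [[-0.136, 0.003, 0.991], [-0.991, -0.001, -0.136], [0.001, -1.0, 0.003]]
wrist_force: [0.4, 0.5, -0.3]
grip_width: 0.0221
```

View pics/w8.png

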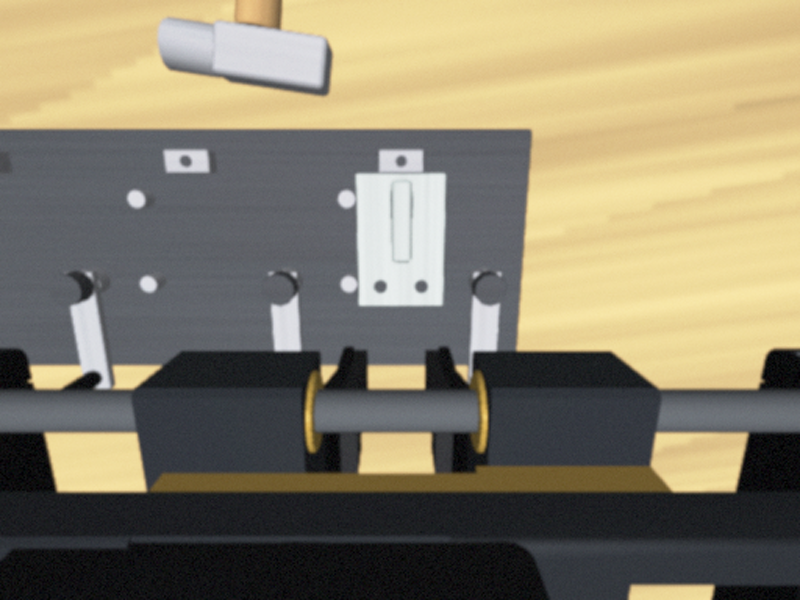

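Bracket 1 sits square against the stop and both dowels: foot (357–445, 173–305), dowels (346,199) and (348,285). Now I go for the two on the left.

```bash
python3 -c "
from h import *
go([.37,.28,.2],-90)"
```

```text
to [0.37 0.28 0.2 ] rows: dx -433.4 dy -56.1 dz -207.2 spin -7.8 | t 21.2 yaw -97.8 pos [ 0.5167 -0.1775  0.1442]
```

```bash
python3 -m crank '[[-0.2,-20,-35,-5,0],[-0.2,-433,-56,-207,-8],[-0.2,-433,-56,-207,-8],[-0.2,-433,-56,-207,-8],[-0.2,-433,-56,-207,-8],[-0.2,-433,-56,-207,-8],[-0.2,-433,-56,-207,-8],[-0.2,-433,-56,-207,-8],[-0.2,-433,-56,-207,-8],[-0.2,-433,-56,-207,-8],[-0.2,-433,-56,-207,-8],[-0.2,-433,-56,-207,-8]]'
python3 -c "
from h import *
go([.37,.28,.2],-90)"
```

```text
t: 22.22
position: [0.3693, 0.2803, 0.1992]
eef_rot: [[0.004, -0.002, 1.0], [-1.0, -0.0, 0.004], [0.0, -1.0, -0.002]]
wrist_force: [1.8, -0.3, -0.3]
grip_width: 0.0346
to [0.37 0.28 0.2 ] rows: dx 0.3 dy -0.8 dz 0.7 spin 0.2 | t 22.2 yaw -89.8 pos [0.3693 0.2803 0.1992]
```

```bash
python3 -m crank '[[-0.2,0,0,0,0],[-0.2,0,0,0,0]]' >/dev/null; python3 -c "
from h import *
snap('wrist','w9')"
```

```text
(no output)
```

View pics/w9.png

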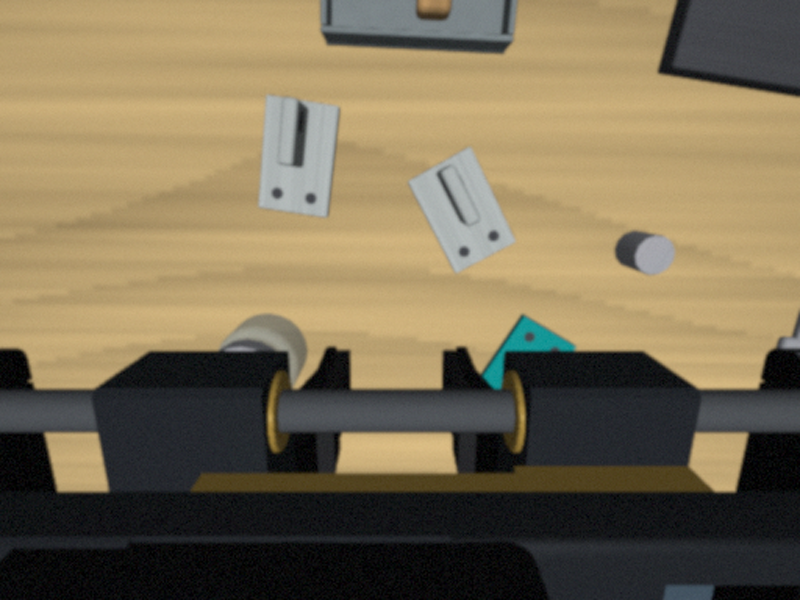

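Bracket B is at (461,210) with its near end at (440,165), and bracket A at (300,155) with its near end at (303,100). The turquoise look-alike at (535,345) is left alone.

```bash
python3 -c "
from h import *
k=.64;ci,_=load('w9')
for s,n,a,b in(((480,245),(440,165),(449,170),(470,222)),((294,203),(303,100),(290,100),(288,163))):
    p,hd=bracket('w9',s,n)
    a,b=ray(ci,a[0]*k,a[1]*k,.044),ray(ci,b[0]*k,b[1]*k,.044);print('web top mid',(a+b)/2,np.degrees(np.arctan2(*(a-b)[1::-1])))
    go([*p,.12],hd-90)"
```

```text
foot size [75.7 49.9] web [0.4317 0.2398] heading 29.4
web top mid [0.43103252 0.23995651 0.044     ] 24.859049307255397
to [0.4317 0.2398 0.12  ] rows: dx 39.5 dy 79.2 dz 61.9 spin -29.0 | t 22.4 yaw -89.6 pos [0.3697 0.2788 0.1993]
foot size [50.2 76.1] web [0.4694 0.3478] heading -8.1
web top mid [0.46854325 0.34681585 0.044     ] -4.8376509673935475
to [0.4694 0.3478 0.12  ] rows: dx -68.3 dy 79.1 dz 100.3 spin 8.5 | t 22.4 yaw -89.6 pos [0.3697 0.2788 0.1993]
```

```bash
python3 -m crank '[[-0.2,20,40,30,-29],[-0.2,40,79,62,-29],[-0.2,39.5,79,62,-29],[-0.2,39.5,79,62,-29],[-0.2,39.5,79,62,-29],[-0.2,39.5,79,62,-29],[-0.2,39.5,79,62,-29],[-0.2,39.5,79,62,-29]]'
python3 -c "
from h import *
go([.4316,.2398,.030],29.4-90)"
```

```text
t: 23.1
position: [0.4321, 0.2382, 0.1219]
eef_rot: [[0.486, 0.001, 0.874], [-0.874, 0.0, 0.486], [0.0, -1.0, 0.001]]
wrist_force: [-0.7, 0.3, 1.0]
grip_width: 0.0344
to [0.4316 0.2398 0.03  ] rows: dx -1.6 dy 91.9 dz 0.3 spin -0.3 | t 23.1 yaw -60.9 pos [0.4321 0.2382 0.1219]
```

```bash
python3 -m crank '[[-0.2,-1,35,0,0],[-0.2,-1,70,0,0],[-0.2,-1,85,0,0],[-0.2,-1,91,0,0],[-0.2,-1,91,0,0],[-1,-1,91,0,0],[-1,-1,91,0,0],[-1,-1,91,0,0],[-1,-1,91,0,0],[-1,-1,91,0,0]]'
python3 -m crank '[[-1,0,0,0,0],[-1,0,-20,0,0],[-1,0,-60,0,0],[-1,0,-110,0,0],[-1,0,-110,0,0],[-1,0,-110,0,0],[-1,0,-110,0,0]]'
python3 -c "
from h import *
a=np.load('fix.npy')
p=fix2w(a,[.014-.008,-.006]);print('nest2',fix2w(a,[.014,0]));go([*p,.13],-97.8)"
```

```text
t: 23.93
position: [0.432, 0.2396, 0.0314]
eef_rot: [[0.488, 0.002, 0.873], [-0.873, 0.001, 0.488], [0.0, -1.0, 0.002]]
wrist_force: [0.5, -0.2, 6.9]
grip_width: 0.0097
t: 24.52
position: [0.4311, 0.2392, 0.1403]
eef_rot: [[0.488, 0.0, 0.873], [-0.873, -0.0, 0.488], [0.0, -1.0, -0.0]]
wrist_force: [-0.1, -0.6, -2.2]
grip_width: 0.0099
nest2 [ 0.58433069 -0.07235841]
to [ 0.5756 -0.0772  0.13  ] rows: dx 346.7 dy 10.4 dz -28.3 spin 37.0 | t 24.5 yaw -60.8 pos [0.4311 0.2392 0.1403]
```

```bash
python3 -m crank '[[-1,35,5,-3,5],[-1,75,10,-6,10],[-1,115,10,-9,16],[-1,155,10,-12,22],[-1,195,10,-16,28],[-1,235,10,-19,34],[-1,275,10,-22,37],[-1,315,10,-25,37],[-1,345,10,-28,37],[-1,347,10,-28,37],[-1,347,10,-28,37],[-1,347,10,-28,37]]'
python3 -m crank '[[-1,0,0,0,0],[-1,0,0,0,0]]' >/dev/null
python3 -c "
from h import *
go([.5756,-.0772,.0535],-97.8)"
```

```text
t: 25.52
position: [0.5741, -0.0764, 0.1278]
eef_rot: [[-0.136, -0.006, 0.991], [-0.991, 0.003, -0.136], [-0.002, -1.0, -0.006]]
wrist_force: [-0.2, 0.6, -3.0]
grip_width: 0.0099
to [ 0.5756 -0.0772  0.0535] rows: dx 1.8 dy 76.0 dz 1.1 spin 0.1 | t 25.7 yaw -97.7 pos [ 0.575  -0.0754  0.1295]
```

```bash
python3 -m crank '[[-1,2,30,1,0],[-1,2,55,1,0],[-1,2,69,1,0],[-1,2,75,1,0],[-1,2,76,1,0],[-1,2,76,1,0],[-1,2,76,1,0]]'|grep -E "pos|wri"
python3 -m crank '[[-1,0,1,0,0],[-1,0,1,0,0],[-1,0,1,0,0]]'|grep -E "pos|wri"
python3 -m crank '[[-1,0,1,0,0],[-1,0,1,0,0],[-1,0,1,0,0]]'|grep -E "pos|wri"
```

```text
position: [0.578, -0.0791, 0.0555]
wrist_force: [1.0, -0.3, -1.3]
position: [0.5776, -0.0794, 0.0542]
wrist_force: [-0.5, 0.3, -1.7]
position: [0.5771, -0.0793, 0.0525]
wrist_force: [0.1, 0.1, -2.5]
```

```bash
python3 -m crank '[[-1,0,1,0,0],[-1,0,1,0,0],[-1,0,1,0,0]]'|grep -E "pos|wri"
python3 -m crank '[[-1,-2,0.2,0,0],[-1,-4,0.2,0,0],[-1,-5,0.2,0,0],[-1,-5,0.2,0,0],[-1,-5,0.2,0,0]]'|grep -E "pos|wri"
python3 -m crank '[[-1,0,0,2,0],[-1,0,0,4,0],[-1,0,0,4,0],[-1,0,0,4,0]]'|grep -E "pos|wri"
```

```text
position: [0.5772, -0.0794, 0.0514]
wrist_force: [0.2, -0.7, -2.0]
position: [0.5781, -0.0741, 0.0514]
wrist_force: [0.6, -0.3, 0.0]
position: [0.5795, -0.0742, 0.0515]
wrist_force: [-4.6, -0.5, 6.0]
```

```bash
python3 -m crank '[[-1,0,-1,1.5,0],[-1,0,-1,3,0],[-1,0,-1,3,0],[-1,0,-1,3,0]]'|grep -E "pos|wri"
python3 -m crank '[[-1,-1,-0.3,0,0],[-1,-2,-0.3,0,0],[-1,-2,-0.3,0,0],[-1,-2,-0.3,0,0]]'|grep -E "pos|wri"
```

```text
position: [0.5838, -0.0749, 0.0518]
wrist_force: [-3.7, 1.2, -0.1]
position: [0.5841, -0.0732, 0.052]
wrist_force: [-4.7, -1.1, -3.3]
```

```bash
python3 -m crank '[[-1,-1,0.2,0,0],[-1,-2,0.2,0,0],[-1,-2,0.2,0,0],[-1,-2,0.2,0,0]]'|grep -E "pos|wri"
python3 -m crank '[[-1,0,-0.5,1,0],[-1,0,-0.5,2,0],[-1,0,-0.5,2,0],[-1,0,-0.5,2,0]]'|grep -E "pos|wri"
```

```text
position: [0.5842, -0.072, 0.052]
wrist_force: [-5.7, -5.1, -3.9]
position: [0.5843, -0.072, 0.052]
wrist_force: [-8.4, -4.8, -1.4]
```

```bash
python3 -m crank '[[-1,-1,0.7,0.5,0],[-1,-3,0.7,1,0],[-1,-3,0.7,1,0],[-1,-3,0.7,1,0]]'|grep -E "pos|wri"
python3 -m crank '[[-0.5,1,-0.5,-2,0],[-0.5,1,-0.5,-2,0],[-0.5,1,-0.5,-2,0],[-0.5,1,-0.5,-2,0]]'
python3 -m crank '[[-0.5,0,-15,0,0],[-0.5,0,-50,-30,0],[-0.5,0,-90,-60,0],[-0.5,0,-90,-60,0],[-0.5,0,-90,-60,0],[-0.5,0,-90,-60,0]]'
python3 -c "
from h import *
ci,im=snap('wrist','w10');cv2.imwrite('pics/w10.png',cv2.resize(im[60:230],(1024*3//4,255*4//3)))
go([.38,.33,.2],-97.8)"
```

```text
position: [0.5846, -0.0717, 0.052]
wrist_force: [-11.7, -12.4, 2.6]
t: 29.77
position: [0.5888, -0.0695, 0.0535]
eef_rot: [[-0.136, 0.005, 0.991], [-0.991, -0.001, -0.136], [0.0, -1.0, 0.005]]
wrist_force: [-0.2, -0.0, -0.5]
grip_width: 0.0205
t: 30.27
position: [0.5288, -0.0615, 0.1435]
eef_rot: [[-0.135, 0.004, 0.991], [-0.991, -0.001, -0.135], [0.0, -1.0, 0.005]]
wrist_force: [0.5, -0.0, -0.2]
grip_width: 0.0218
to [0.38 0.33 0.2 ] rows: dx -367.8 dy -58.0 dz -200.2 spin 0.0 | t 30.3 yaw -97.8 pos [ 0.5287 -0.0615  0.1426]
```

View pics/w10.png

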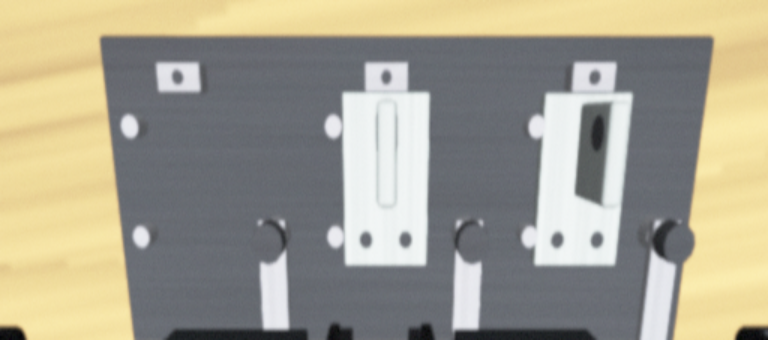

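Brackets 1 and 2 look square against the stops and dowels. For the third I re-measure numerically from above in case it was knocked.

```bash
python3 -m crank '[[-0.2,-20,-35,-5,0],[-0.2,-368,-58,-200,0],[-0.2,-368,-58,-200,0],[-0.2,-368,-58,-200,0],[-0.2,-368,-58,-200,0],[-0.2,-368,-58,-200,0],[-0.2,-368,-58,-200,0],[-0.2,-368,-58,-200,0],[-0.2,-368,-58,-200,0],[-0.2,-368,-58,-200,0],[-0.2,-368,-58,-200,0],[-0.2,-368,-58,-200,0]]'
python3 -m crank '[[-0.2,0,0,0,0],[-0.2,0,0,0,0]]' >/dev/null
python3 -c "
from h import *
ci,im=snap('wrist','w11');k=.64
sd=proj(ci,[.4694-.0396,.3478+.0057,.008])/k;nr=proj(ci,[.4694+.02,.3478-.003,.008])/k;print(sd,nr)
p,hd=bracket('w11',sd,nr)
go([*p,.12],hd-90)"
```

```text
t: 31.32
position: [0.3779, 0.3352, 0.1996]
eef_rot: [[-0.13, -0.0, 0.992], [-0.992, 0.002, -0.13], [-0.002, -1.0, -0.0]]
wrist_force: [0.8, -1.5, 0.6]
grip_width: 0.035
[353.89664355 215.49971054] [352.64532221 126.55417782]
foot size [49.8 74.8] web [0.4695 0.3486] heading -8.0
to [0.4695 0.3486 0.12  ] rows: dx -31.0 dy 79.5 dz 86.7 spin 0.2 | t 31.5 yaw -97.8 pos [0.3794 0.3298 0.1997]
```

Unmoved. I grasp it.

```bash
python3 -m crank '[[-0.2,-15,30,40,0],[-0.2,-31,60,80,0],[-0.2,-31,79,87,0],[-0.2,-31,79,87,0],[-0.2,-31,79,87,0],[-0.2,-31,79,87,0],[-0.2,-31,79,87,0]]'
python3 -c "
from h import *
go([.4694,.3484,.031],-98)"
```

```text
t: 32.12
position: [0.469, 0.3487, 0.123]
eef_rot: [[-0.136, 0.001, 0.991], [-0.991, 0.001, -0.136], [-0.001, -1.0, 0.001]]
wrist_force: [0.7, 1.1, 0.6]
grip_width: 0.0352
to [0.4694 0.3484 0.031 ] rows: dx 0.3 dy 92.0 dz 0.3 spin 0.2 | t 32.1 yaw -97.8 pos [0.469  0.3487 0.123 ]
```

```bash
python3 -m crank '[[-0.2,0,35,0,0],[-0.2,0,70,0,0],[-0.2,0,85,0,0],[-0.2,0,91,0,0],[-0.2,0,91,0,0],[-1,0,91,0,0],[-1,0,91,0,0],[-1,0,91,0,0],[-1,0,91,0,0],[-1,0,91,0,0]]'
python3 -m crank '[[-1,0,0,0,0],[-1,0,-20,0,0],[-1,0,-60,0,0],[-1,0,-110,0,0],[-1,0,-110,0,0],[-1,0,-110,0,0],[-1,0,-110,0,0]]'
python3 -c "
from h import *
a=np.load('fix.npy')
p=fix2w(a,[.014-.008,.116-.006]);print('nest3',fix2w(a,[.014,.116]));go([*p,.135],-97.8)"
```

```text
t: 32.95
position: [0.4697, 0.3495, 0.0317]
eef_rot: [[-0.135, 0.002, 0.991], [-0.991, 0.0, -0.135], [-0.001, -1.0, 0.002]]
wrist_force: [0.0, -0.5, 8.4]
grip_width: 0.0094
t: 33.53
position: [0.4686, 0.349, 0.1403]
eef_rot: [[-0.136, -0.001, 0.991], [-0.991, -0.0, -0.136], [0.0, -1.0, -0.001]]
wrist_force: [-0.5, -0.7, -2.7]
grip_width: 0.0096
nest3 [0.6000604  0.04257016]
to [0.5913 0.0377 0.135 ] rows: dx 291.8 dy 5.3 dz 163.8 spin 0.0 | t 33.5 yaw -97.8 pos [0.4686 0.349  0.1403]
```

```bash
python3 -c "
from h import *
ci,_=load('w3');print(ray(ci,620*.64,51*.64,0))"
python3 -m crank '[[-1,36,5,20,0],[-1,70,5,40,0],[-1,105,5,60,0],[-1,140,5,80,0],[-1,175,5,99,0],[-1,210,5,118,0],[-1,245,5,138,0],[-1,280,5,157,0],[-1,292,5,164,0],[-1,292,5,164,0],[-1,292,5,164,0],[-1,292,5,164,0]]'
python3 -m crank '[[-1,0,0,0,0],[-1,0,0,0,0]]' >/dev/null
python3 -c "
from h import *
go([.5913,.0377,.054],-97.8)"
```

```text
[0.75574623 0.10670085 0.        ]
t: 34.53
position: [0.5899, 0.039, 0.1337]
eef_rot: [[-0.135, -0.005, 0.991], [-0.991, 0.001, -0.135], [-0.001, -1.0, -0.005]]
wrist_force: [0.7, 0.3, -2.5]
grip_width: 0.0096
to [0.5913 0.0377 0.054 ] rows: dx 1.8 dy 81.1 dz 0.7 spin 0.1 | t 34.7 yaw -97.7 pos [0.591  0.0395 0.1351]
```

```bash
python3 -m crank '[[-1,2,30,0,0],[-1,2,60,0,0],[-1,2,74,0,0],[-1,2,80,0,0],[-1,2,81,0,0],[-1,2,81,0,0],[-1,2,81,0,0]]'|grep -E "pos|wri"
python3 -m crank '[[-1,0,1,0,0],[-1,0,1,0,0],[-1,0,1,0,0]]'|grep -E "pos|wri"
python3 -m crank '[[-1,0,1,0,0],[-1,0,1,0,0],[-1,0,1,0,0]]'|grep -E "pos|wri"
```

```text
position: [0.5929, 0.0361, 0.0559]
wrist_force: [0.4, -0.3, -1.5]
position: [0.5924, 0.0357, 0.0545]
wrist_force: [-0.9, -0.1, -2.4]
position: [0.5919, 0.0357, 0.0527]
wrist_force: [-0.1, -0.3, -2.5]
```

```bash
python3 -m crank '[[-1,0,1.2,0,0],[-1,0,1.2,0,0],[-1,0,1.2,0,0]]'|grep -E "pos|wri"
python3 -m crank '[[-1,-2,0,0,0],[-1,-4,0,0,0],[-1,-5,0,0,0],[-1,-5,0,0,0],[-1,-5,0,0,0]]'|grep -E "pos|wri"
python3 -m crank '[[-1,0,-0.3,2,0],[-1,0,-0.6,4,0],[-1,0,-0.6,4,0],[-1,0,-0.6,4,0]]'|grep -E "pos|wri"
```

```text
position: [0.592, 0.0357, 0.0517]
wrist_force: [-0.5, -0.2, 1.2]
position: [0.593, 0.0408, 0.0517]
wrist_force: [0.2, -1.3, 1.6]
position: [0.597, 0.0404, 0.0517]
wrist_force: [0.4, 0.1, -1.2]
```

```bash
python3 -m crank '[[-1,0,-0.2,1.5,0],[-1,0,-0.2,3,0],[-1,0,-0.2,3,0],[-1,0,-0.2,3,0]]'|grep -E "pos|wri"
python3 -m crank '[[-1,-1,0,1,0],[-1,-2,0,1,0],[-1,-2,0,1,0],[-1,-2,0,1,0]]'|grep -E "pos|wri"
```

```text
position: [0.5996, 0.0397, 0.052]
wrist_force: [0.4, -0.2, -2.9]
position: [0.6, 0.0418, 0.052]
wrist_force: [-2.0, -0.5, -3.6]
```

```bash
python3 -m crank '[[-1,-1,0.7,0.7,0],[-1,-2,0.7,1.5,0],[-1,-2,0.7,1.5,0],[-1,-2,0.7,1.5,0]]'|grep -E "pos|wri"
python3 -m crank '[[-1,-1,0,0.7,0],[-1,-2,0,1.5,0],[-1,-2,0,1.5,0],[-1,-2,0,1.5,0]]'|grep -E "pos|wri"
```

```text
position: [0.6002, 0.0423, 0.0519]
wrist_force: [-6.3, -6.1, 2.8]
position: [0.6004, 0.0428, 0.0519]
wrist_force: [-9.2, -9.4, 7.1]
```

```bash
python3 -m crank '[[-1,-0.5,-0.5,0.5,0],[-1,-1,-0.5,0.5,0],[-1,-1,-0.5,0.5,0]]'|grep -E "pos|wri"
python3 -m crank '[[-0.5,2,-1,-2,0],[-0.5,2,-1,-2,0],[-0.5,2,-1,-2,0],[-0.5,2,-1,-2,0]]'|grep -E "pos|wri|grip"
python3 -m crank '[[-0.5,0,-15,0,0],[-0.3,0,-45,-20,0],[0,0,-70,-60,0],[0,0,-70,-80,0],[0,0,-70,-80,0],[0,0,-70,-80,0],[0,0,-70,-80,0]]'
python3 -c "
from h import *
snap('wrist','w12')
go([.5003,.0068,.059],-97.8)"
```

```text
position: [0.6004, 0.043, 0.052]
wrist_force: [-9.4, -12.8, 3.7]
position: [0.6041, 0.0446, 0.0537]
wrist_force: [-0.6, -0.0, 0.5]
grip_width: 0.0209
t: 39.28
position: [0.5251, 0.0554, 0.1235]
eef_rot: [[-0.135, 0.003, 0.991], [-0.991, -0.0, -0.135], [-0.0, -1.0, 0.003]]
wrist_force: [0.1, -0.6, 0.3]
grip_width: 0.043
to [0.5003 0.0068 0.059 ] rows: dx 51.4 dy 64.1 dz -18.5 spin 0.0 | t 39.3 yaw -97.8 pos [0.5254 0.0552 0.1232]
```

View pics/w12.png

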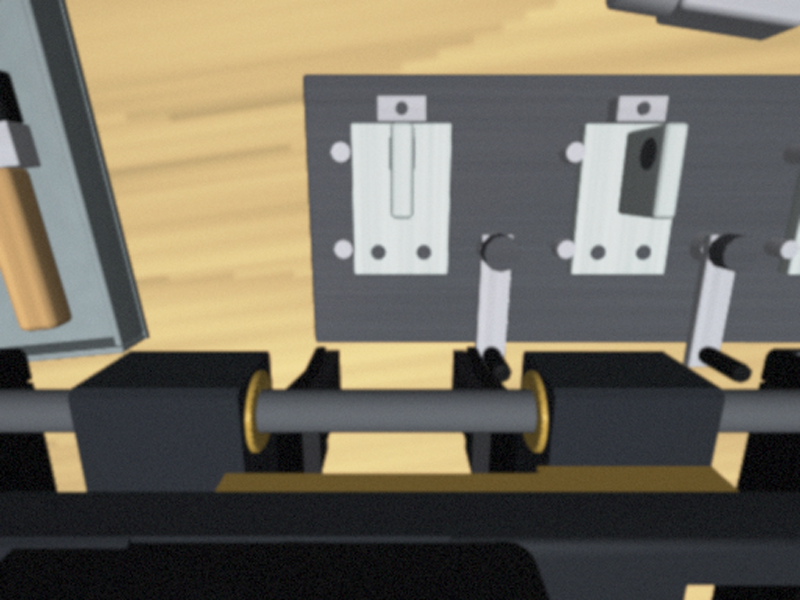

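Bracket 3 is seated too: foot (352–451, 123–274), touching the stop and both dowels. Now strap 3.

```bash
python3 -m crank '[[0,35,0,-12,0],[0,51,0,-18,0],[0,51,0,-18,0],[0,51,25,-18,0],[0,51,50,-18,0],[0,51,62,-18,0],[0,51,62,-18,0],[-1,51,62,-18,0],[-1,51,62,-18,0],[-1,51,62,-18,0],[-1,51,62,-18,0],[-1,51,62,-18,0]]'
python3 -m crank '[[-1,0,0,0,0],[-1,0,0,0,0]]'
```

```text
t: 40.33
position: [0.4993, 0.0071, 0.0619]
eef_rot: [[-0.135, 0.002, 0.991], [-0.991, -0.0, -0.135], [0.0, -1.0, 0.002]]
wrist_force: [-0.1, 0.8, -0.2]
grip_width: 0.0179
t: 40.5
position: [0.499, 0.0071, 0.0616]
eef_rot: [[-0.136, 0.001, 0.991], [-0.991, -0.0, -0.136], [0.0, -1.0, 0.001]]
wrist_force: [0.1, 0.9, 1.4]
grip_width: 0.009
```

```bash
python3 -m crank '[[-1,-9.7,0,0.9,0],[-1,-19.2,0,3.4,0],[-1,-28,0,7.5,0],[-1,-36,0,13.1,0],[-1,-42.9,0,20,0],[-1,-48.5,0,28,0],[-1,-52.6,0,36.8,0],[-1,-55.1,0,46.3,0],[-1,-56,0,56,0],[-1,-56,0,58,0],[-1,-56,0,58,0],[-1,-56,0,58,0]]'
python3 -m crank '[[-1,0,0,2,0],[-1,0,0,2,0],[-1,0,0,2,0]]'
python3 -c "
from h import *
a=np.load('fix.npy')
for n in(1,2,3):print(fix2w(a,[-.024,(n-2)*.116+.007]))"
```

```text
t: 41.5
position: [0.5609, 0.0552, 0.061]
eef_rot: [[-0.134, -0.007, 0.991], [-0.991, -0.0, -0.134], [0.001, -1.0, -0.006]]
wrist_force: [-5.0, -3.1, 4.9]
grip_width: 0.0089
t: 41.75
position: [0.561, 0.0552, 0.061]
eef_rot: [[-0.134, -0.011, 0.991], [-0.991, 0.0, -0.134], [0.001, -1.0, -0.01]]
wrist_force: [-7.4, -2.3, 8.4]
grip_width: 0.0092
[ 0.53190117 -0.1751988 ]
[ 0.54763088 -0.06027023]
[0.56336059 0.05465834]
```

```bash
python3 -m crank '[[-1,0,-0.5,2,0],[-1,0,-1,4,0],[-1,0,-1,4,0],[-1,0,-1,4,0]]'|grep -E "pos|wri"
python3 -m crank '[[-0.4,0,-1,-6,0],[-0.4,0,-1,-6,0],[-0.4,0,-1,-6,0],[-0.4,0,-1,-6,0]]'|grep -E "pos|wri|grip"
python3 -m crank '[[-0.3,0,-30,-4,0],[-0.1,0,-60,-8,0],[0,0,-60,-8,0],[0,0,-60,-8,0],[0,0,-60,-8,0]]'
python3 -c "
from h import *
ci,im=snap('wrist','w13');im[:]=im;cv2.imwrite('pics/w13.png',cv2.resize(im[:230],(800,360)))
go([.4845,-.1082,.061],-97.8)"
```

```text
position: [0.5612, 0.0552, 0.061]
wrist_force: [-12.2, -2.1, 7.7]
position: [0.565, 0.0551, 0.0633]
wrist_force: [-0.4, 0.2, 0.0]
grip_width: 0.0237
t: 42.83
position: [0.5562, 0.0559, 0.1231]
eef_rot: [[-0.135, 0.001, 0.991], [-0.991, -0.0, -0.135], [-0.0, -1.0, 0.001]]
wrist_force: [-0.3, 0.9, -0.3]
grip_width: 0.0423
to [ 0.4845 -0.1082  0.061 ] rows: dx 172.3 dy 61.5 dz -48.2 spin 0.0 | t 42.9 yaw -97.8 pos [0.5557 0.056  0.1225]
```

View pics/w13.png

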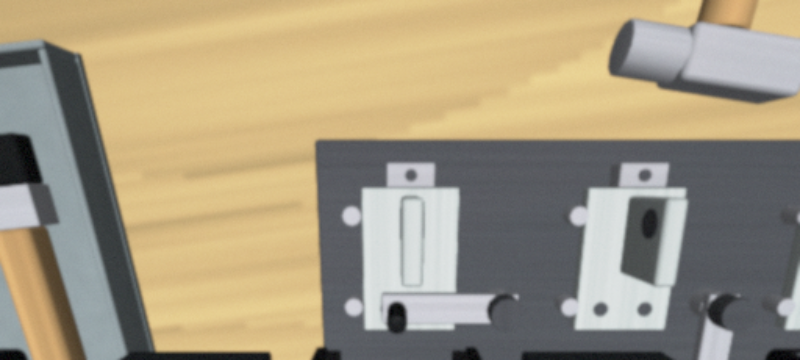

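Strap 3 lies fully across, with its bar level from (385,305) to (505,310). Now strap 2.

```bash
python3 -m crank '[[0,36,0,-10,0],[0,75,0,-20,0],[0,115,0,-32,0],[0,150,0,-42,0],[0,172,0,-48,0],[0,172,0,-48,0],[0,172,0,-48,0],[0,172,0,-48,0],[0,172,25,-48,0],[0,172,50,-48,0],[0,172,61,-48,0],[0,172,61,-48,0]]'
python3 -m crank '[[-1,0,0,0,0],[-1,0,0,0,0],[-1,0,0,0,0],[-1,0,0,0,0],[-1,0,0,0,0],[-1,0,0,0,0],[-1,0,0,0,0]]'
```

```text
t: 43.88
position: [0.4837, -0.1058, 0.0596]
eef_rot: [[-0.133, -0.005, 0.991], [-0.991, 0.003, -0.133], [-0.002, -1.0, -0.005]]
wrist_force: [0.5, -0.6, 0.7]
grip_width: 0.0434
t: 44.47
position: [0.4852, -0.1082, 0.0626]
eef_rot: [[-0.136, 0.001, 0.991], [-0.991, -0.0, -0.136], [0.0, -1.0, 0.001]]
wrist_force: [-0.4, 1.1, 2.5]
grip_width: 0.0088
```

```bash
python3 -m crank '[[-1,-9.7,0,0.9,0],[-1,-19.2,0,3.4,0],[-1,-28,0,7.5,0],[-1,-36,0,13.1,0],[-1,-42.9,0,20,0],[-1,-48.5,0,28,0],[-1,-52.6,0,36.8,0],[-1,-55.1,0,46.3,0],[-1,-56,0,56,0],[-1,-56,0,58,0],[-1,-56,0,58,0],[-1,-56,0,58,0]]' |grep -E "pos|wri|grip"
python3 -m crank '[[-1,0,-0.5,2,0],[-1,0,-0.5,4,0],[-1,0,-0.5,4,0],[-1,0,-0.5,4,0]]'|grep -E "pos|wri|grip"
```

```text
position: [0.5474, -0.06, 0.062]
wrist_force: [-6.3, -2.8, 5.2]
grip_width: 0.0089
position: [0.5476, -0.06, 0.0619]
wrist_force: [-11.7, -4.7, 8.3]
grip_width: 0.009
```

```bash
python3 -m crank '[[-0.4,0,-0.5,-6,0],[-0.4,0,-0.5,-6,0],[-0.4,0,-0.5,-6,0],[-0.4,0,-0.5,-6,0]]'|grep -E "pos|wri|grip"
python3 -m crank '[[-0.3,0,-30,-4,0],[-0.1,0,-60,-8,0],[0,0,-60,-8,0],[0,0,-60,-8,0],[0,0,-60,-8,0]]'|grep pos
python3 -c "
from h import *
go([.4688,-.2235,.061],-97.8)"
```

```text
position: [0.5491, -0.06, 0.0631]
wrist_force: [0.3, -0.4, 0.3]
grip_width: 0.0238
position: [0.5405, -0.0589, 0.123]
to [ 0.4688 -0.2235  0.061 ] rows: dx 172.7 dy 62.0 dz -48.8 spin 0.0 | t 46.5 yaw -97.8 pos [ 0.5405 -0.0589  0.123 ]
```

```bash
python3 -m crank '[[0,36,0,-10,0],[0,75,0,-20,0],[0,115,0,-32,0],[0,150,0,-42,0],[0,172,0,-48,0],[0,172,0,-48,0],[0,172,0,-48,0],[0,172,0,-48,0],[0,172,25,-48,0],[0,172,50,-48,0],[0,172,61,-48,0],[0,172,61,-48,0]]'|grep pos
python3 -m crank '[[-1,0,0,0,0],[-1,0,0,0,0],[-1,0,0,0,0],[-1,0,0,0,0],[-1,0,0,0,0],[-1,0,0,0,0],[-1,0,0,0,0]]'|grep -E "pos|wri|grip"
```

```text
position: [0.468, -0.2203, 0.0596]
position: [0.4695, -0.2231, 0.0626]
wrist_force: [-0.6, 1.2, 2.5]
grip_width: 0.0091
```

```bash
python3 -m crank '[[-1,-9.7,0,0.9,0],[-1,-19.2,0,3.4,0],[-1,-28,0,7.5,0],[-1,-36,0,13.1,0],[-1,-42.9,0,20,0],[-1,-48.5,0,28,0],[-1,-52.6,0,36.8,0],[-1,-55.1,0,46.3,0],[-1,-56,0,56,0],[-1,-56,0,58,0],[-1,-56,0,58,0],[-1,-56,0,58,0]]' |grep -E "pos|wri|grip"
python3 -m crank '[[-1,0,-0.5,2,0],[-1,0,-0.5,4,0],[-1,0,-0.5,4,0],[-1,0,-0.5,4,0]]'|grep -E "pos|wri|grip"
python3 -m crank '[[-0.4,0,-0.5,-6,0],[-0.4,0,-0.5,-6,0],[-0.4,0,-0.5,-6,0],[-0.4,0,-0.5,-6,0]]'|grep -E "pos|wri|grip"
python3 -m crank '[[-0.3,0,-30,-4,0],[-0.1,0,-60,-8,0],[0,-20,-90,-8,0],[0,-60,-120,-8,0],[0,-100,-150,-8,0],[0,-115,-160,-8,0],[0,-115,-160,-8,0],[0,-115,-160,-8,0],[0,-115,-160,-8,0]]'|grep pos
python3 -c "
from h import *
snap('wrist','w14');snap('top','t2')"
```

```text
position: [0.533, -0.1752, 0.0621]
wrist_force: [-4.1, -2.5, 4.3]
grip_width: 0.0089
position: [0.5332, -0.1751, 0.062]
wrist_force: [-10.9, -4.5, 5.9]
grip_width: 0.0092
position: [0.5332, -0.1752, 0.0632]
wrist_force: [0.9, 0.0, -0.2]
grip_width: 0.0237
position: [0.54, -0.06, 0.2228]
```

View pics/w14.png

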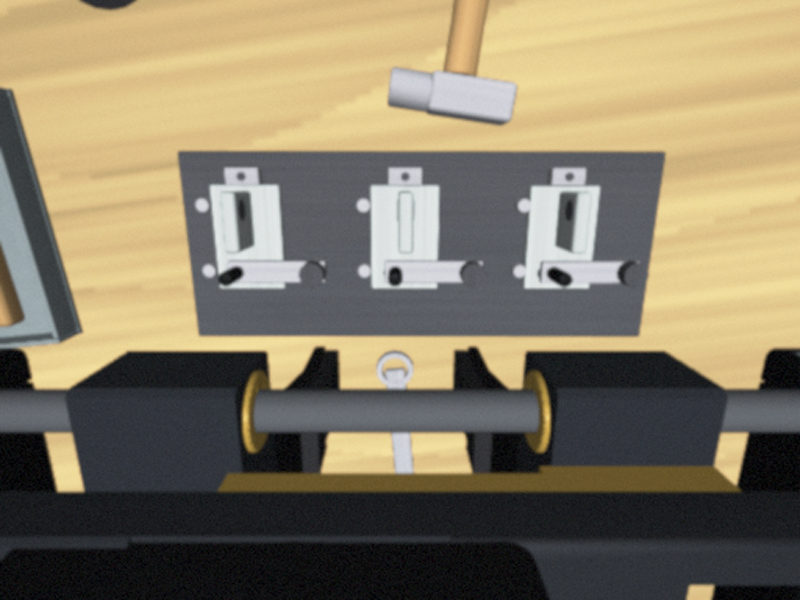

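All three brackets look seated and all three straps are across. One last numeric check of the foot edges in the nest axes (home is x=24, y=25).

```bash
python3 -c "
from h import *
a=np.load('fix.npy');ci,im=load('w14');g=cv2.cvtColor(im,cv2.COLOR_BGR2GRAY).astype(np.float32)
def edge(n,pts,t):
    uv=np.array([proj(ci,[*fix2w(a,[.014+p[0]/1000,(n-2)*.116+p[1]/1000]),.028]) for p in pts],np.float32)
    v=cv2.remap(g,uv[:,:1],uv[:,1:],cv2.INTER_LINEAR)[:,0];i=np.argmax(v<(v[0]+v[-1])/2);return t[i]
for n in(1,2,3):
    t=np.arange(16,34,.1);s=np.arange(17,34,.1)
    print(n,'front x',[round(edge(n,[(k,y) for k in t],t),1) for y in(-20,-16,16,20)],'side y',[round(edge(n,[(x,k) for k in s],s),1) for x in(-22,-16,-10,-3,20)])
print(bot.sense()['t'])"
```

```text
1 front x [np.float64(23.2), np.float64(23.2), np.float64(23.0), np.float64(23.0)] side y [np.float64(25.2), np.float64(25.1), np.float64(25.4), np.float64(25.2), np.float64(25.3)]
2 front x [np.float64(23.4), np.float64(23.4), np.float64(23.4), np.float64(23.4)] side y [np.float64(25.0), np.float64(24.8), np.float64(24.8), np.float64(24.8), np.float64(24.9)]
3 front x [np.float64(23.6), np.float64(23.6), np.float64(23.7), np.float64(23.6)] side y [np.float64(24.4), np.float64(24.6), np.float64(24.5), np.float64(24.5), np.float64(24.4)]
50.65
```

```bash
python3 -c "
from station import bot
print(bot.finish_job())"
```

```text
the job is handed in; nothing more can be done
None
```

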